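# Load and wind the clockwork vial mixer

## Task

Get the clockwork vial mixer ready to run: stand every amber sample vial that is on the bench upright in a bore of the mixer's block, fully home, one to a bore. Then swing the retaining bar shut over the vials until it meets its stop, and after that wind the brass key clockwise, turn by turn, until the spring is fully wound and the key comes up against its end stop. Leave the other glassware and bottles on the bench where they are, and let go of everything.

Things in the scene. Friction and masses are not known exactly. Their poses are not given: they have to be found in the camera images.
- mixer: Clockwork vial mixer, fixed. Base plate 150 (x) by 380 (y) by 10 mm; origin under its middle at bench height, x away from the robot at yaw 0, z up. At x = 0: rest post 93 mm tall at y -166; aluminium block 70 mm wide, y -153 to 19, top at 50; pivot post y 42; round white spring housing 96 mm across, top at 85, at y 125 with the brass key on top (heights in mm above the bench).
- vial1: Vial 1. Amber glass sample vial with white cap: an upright cylinder 34 mm in diameter (cap too), 60 mm tall, about 60 g, with a thick heavy foot. Starts standing on the bench to the robot's right. Origin: centre of its underside, z up its axis. Only 2 to 4 of the four vials are present in a run.
- vial2: Vial 2. Amber glass sample vial with white cap: an upright cylinder 34 mm in diameter (cap too), 60 mm tall, about 60 g, with a thick heavy foot. Starts standing on the bench to the robot's right. Origin: centre of its underside, z up its axis. Only 2 to 4 of the four vials are present in a run.
- vial3: Vial 3. Amber glass sample vial with white cap: an upright cylinder 34 mm in diameter (cap too), 60 mm tall, about 60 g, with a thick heavy foot. Starts standing on the bench to the robot's right. Origin: centre of its underside, z up its axis. Only 2 to 4 of the four vials are present in a run.
- vial4: Vial 4. Amber glass sample vial with white cap: an upright cylinder 34 mm in diameter (cap too), 60 mm tall, about 60 g, with a thick heavy foot. Starts standing on the bench to the robot's right. Origin: centre of its underside, z up its axis. Only 2 to 4 of the four vials are present in a run.
- bore1 (a point): Mouth centre of bore 1 in the top of the mixer's aluminium block, 50 mm above the bench: a round blind bore 36 mm in diameter, 22 mm deep (a vial's underside comes to rest 22 mm below this point). z up, axes as the mixer's. Bores 1 to 4 stand in a row along the mixer's y, 42 mm apart, 4 nearest the bar's pivot; any vial fits any bore.
- bore2 (a point): Mouth centre of bore 2 in the top of the mixer's aluminium block, 50 mm above the bench: a round blind bore 36 mm in diameter, 22 mm deep (a vial's underside comes to rest 22 mm below this point). z up, axes as the mixer's. Bores 1 to 4 stand in a row along the mixer's y, 42 mm apart, 4 nearest the bar's pivot; any vial fits any bore.
- bore3 (a point): Mouth centre of bore 3 in the top of the mixer's aluminium block, 50 mm above the bench: a round blind bore 36 mm in diameter, 22 mm deep (a vial's underside comes to rest 22 mm below this point). z up, axes as the mixer's. Bores 1 to 4 stand in a row along the mixer's y, 42 mm apart, 4 nearest the bar's pivot; any vial fits any bore.
- bore4 (a point): Mouth centre of bore 4 in the top of the mixer's aluminium block, 50 mm above the bench: a round blind bore 36 mm in diameter, 22 mm deep (a vial's underside comes to rest 22 mm below this point). z up, axes as the mixer's. Bores 1 to 4 stand in a row along the mixer's y, 42 mm apart, 4 nearest the bar's pivot; any vial fits any bore.
- bar (a joint): Angle (rad) of the retaining bar: flat steel 18 wide, 8 thick, 195 mm long from its upright pivot, underside 94 mm above the bench (vials fully home reach 88). 0 = shut at its stop, over the row of bores, tip on the rest post; 1.57 = open, along the mixer's +x; starts at 1.2 to 1.55. Shuts clockwise seen from above. Friction of 0.06 N m keeps it where it is left.
- bar_knob (a point): The bar's black knob, an upright cylinder 22 mm in diameter, 28 mm tall, on top of the bar 108 mm from the pivot. The point is on its axis, 116 mm above the bench, 14 mm above the bar's top and 14 mm below the knob's top. It turns with the bar.
- bar_pivot (a point): Point on the bar's upright pivot axis, 98 mm above the bench, at mixer x = 0, y = 42 mm.
- key (a joint): Angle (rad) of the winding key, upright axis; grows as it is turned clockwise seen from above, from 0 (run down) to its end stop at 9.0 (fully wound); starts at 0 to 1.2. A spring resists; the click holds the key wherever it is let go. Turning takes 0.1 N m at first, 0.18 N m near full.
- key_grip (a point): Middle of the key's brass wing, an upright plate 44 mm long (this point's x axis), 9 mm thick (its y axis), 26 mm tall. The point is on the key's axis 116 mm above the bench, 13 mm below the wing's top; the wing's underside is 18 mm above the housing. It turns with the key; at key angle 0 its x axis is the mixer's.
- gauge_dial (a point): Centre of the wind gauge's white dial (44 mm across, 42 mm above the bench, on the mixer at x 48, y 62 mm). Its black pointer turns clockwise at 0.31 of the key's angle, from the first of five marks (run down, to the mixer's +y) to the last (full, to its -y).
- reagent: Bystander: white reagent bottle with blue cap, 68 mm in diameter, 150 mm tall, beyond the mixer. Origin: centre of its underside. Leave alone.
- beaker: Bystander: empty glass beaker, 72 mm in diameter, 90 mm tall, far left. Origin: centre of its underside. Leave alone.
- dish: Bystander: shallow glass dish, 90 mm across, 16 mm tall, beyond the vials. Origin: centre of its underside. Leave alone.
Mind the look-alikes: they are no part of the job. What is shaped like the vial2 but pink is not meant.

How it is judged:
On the way, in this order (a step that is already met when the one before it is completed fails the run):
1. every vial stands fully home in a bore (((horizontal distance between vial1 and bore1 below 0.005 m and z of vial1 in the frame of bore1 below -0.018 m and angle between vial1's own z axis and vertical below 0.15 rad) or (horizontal distance between vial1 and bore2 below 0.005 m and z of vial1 in the frame of bore2 below -0.018 m and angle between vial1's own z axis and vertical below 0.15 rad) or (horizontal distance between vial1 and bore3 below 0.005 m and z of vial1 in the frame of bore3 below -0.018 m and angle between vial1's own z axis and vertical below 0.15 rad) or (horizontal distance between vial1 and bore4 below 0.005 m and z of vial1 in the frame of bore4 below -0.018 m and angle between vial1's own z axis and vertical below 0.15 rad)) and ((horizontal distance between vial2 and bore1 below 0.005 m and z of vial2 in the frame of bore1 below -0.018 m and angle between vial2's own z axis and vertical below 0.15 rad) or (horizontal distance between vial2 and bore2 below 0.005 m and z of vial2 in the frame of bore2 below -0.018 m and angle between vial2's own z axis and vertical below 0.15 rad) or (horizontal distance between vial2 and bore3 below 0.005 m and z of vial2 in the frame of bore3 below -0.018 m and angle between vial2's own z axis and vertical below 0.15 rad) or (horizontal distance between vial2 and bore4 below 0.005 m and z of vial2 in the frame of bore4 below -0.018 m and angle between vial2's own z axis and vertical below 0.15 rad)) and ((horizontal distance between vial3 and bore1 below 0.005 m and z of vial3 in the frame of bore1 below -0.018 m and angle between vial3's own z axis and vertical below 0.15 rad) or (horizontal distance between vial3 and bore2 below 0.005 m and z of vial3 in the frame of bore2 below -0.018 m and angle between vial3's own z axis and vertical below 0.15 rad) or (horizontal distance between vial3 and bore3 below 0.005 m and z of vial3 in the frame of bore3 below -0.018 m and angle between vial3's own z axis and vertical below 0.15 rad) or (horizontal distance between vial3 and bore4 below 0.005 m and z of vial3 in the frame of bore4 below -0.018 m and angle between vial3's own z axis and vertical below 0.15 rad)) and ((horizontal distance between vial4 and bore1 below 0.005 m and z of vial4 in the frame of bore1 below -0.018 m and angle between vial4's own z axis and vertical below 0.15 rad) or (horizontal distance between vial4 and bore2 below 0.005 m and z of vial4 in the frame of bore2 below -0.018 m and angle between vial4's own z axis and vertical below 0.15 rad) or (horizontal distance between vial4 and bore3 below 0.005 m and z of vial4 in the frame of bore3 below -0.018 m and angle between vial4's own z axis and vertical below 0.15 rad) or (horizontal distance between vial4 and bore4 below 0.005 m and z of vial4 in the frame of bore4 below -0.018 m and angle between vial4's own z axis and vertical below 0.15 rad))), for 0.2 s.
2. the retaining bar is swung shut over the vials (all of step 1 and value of joint bar below 0.07 rad), for 0.2 s.
3. the key is wound to its end stop (value of joint key above 8.7 rad and value of joint bar below 0.07 rad), for 0.2 s.
At the end, for the whole second after the job is handed in: Every vial present stands in a bore (axis within 5 mm of the bore's, underside at least 18 mm below its mouth, within 0.15 rad of upright) and at rest, the bar is within 0.07 rad of shut, and the key is wound to 8.7 rad or more of its 9.0 and stays there (all of step 1 and all of step 3 and linear speed of each of vial1, vial2, vial3, vial4 below 0.03 m/s and velocity of joint key between -0.05 and 0.05 rad/s); the robot touches nothing.
It fails at once if the white reagent bottle is moved more than 30 mm or tipped (distance of reagent from where it was at the start of the episode above 0.03 m or angle between reagent's own z axis and vertical above 0.35 rad).
It fails at once if the beaker is moved more than 30 mm or tipped (distance of beaker from where it was at the start of the episode above 0.03 m or angle between beaker's own z axis and vertical above 0.35 rad).
It fails at once if the glass dish is moved more than 30 mm or tipped (distance of dish from where it was at the start of the episode above 0.03 m or angle between dish's own z axis and vertical above 0.35 rad).
Of vial1, vial2, vial3, vial4 only 2 to 4 are there at a start; the rules pass over those that are not, and their reading is None.
At some moment in a run one of vial1, vial2, vial3, vial4 may be knocked a few centimetres aside while the robot is not near it.
It also fails if it takes over 210 s, if anything falls off the work surface, if the arm or the gripper's body presses on something with over 40 N, if the wrist force passes 120 N, or if a joint passes its speed limit or range.

## Robot

A 6-joint arm with a two-finger parallel gripper is mounted at the origin on the work surface. World frame = base frame: x ahead of the robot, y to its left, z up, the work surface at z = 0. Lengths are in m, angles in rad, forces in N, time in s.
With the tool pointing down it reaches from about 0.275 to 0.725 m from the base axis. Payload 5.6 kg.
Tool frame: the origin (TCP) lies midway between the tips of the shut fingers; the grasp point (between the pads) lies 19 mm behind it (robot.grip_depth is the distance from the TCP to the grasp point, in m); z points along the fingers, y is the line along which they close (so a half turn about z gives the same grasp; the last joint's range is limited). The gripper opens to 85 mm and grips with 20 to 120 N. Pads are 22 mm wide; open, the fingers measure 114 mm over their backs; the gripper's body (76 mm by 85 mm) begins 54 mm behind the grasp point. The pads swing forward as they close: fully open they stand 13 mm farther back than shut.
Start: joints at [-1.045, 0.255, 0.108, 0, -1.424, -0.285], TCP at [0.131, -0.534, 0.231] pointing down, gripper open.
Joint ranges: [-2.95, 2.95], [-1.21, 1.97], [-1.09, 1.5], [-2.87, 1.71], [-2.94, -0.07], [-3.05, 3.05]. Speed limits (rad/s): [2.57, 2.57, 3.14, 3.14, 3.14, 3.14].

## Interface

Orientations are given as a 3x3 rotation matrix whose columns are the frame's x, y, z axes.
In Python, from plant import observe, optics, sign_off, robot gives the robot as it stands.
- The arm moves only by the tool drive_tool, never from a script. Its argument "steps" is a list that holds one entry, the list of rows, each a list of 6 numbers: the shift along the tool's x, y, z as a fraction of full scale, then the turn, a rotation vector about the tool's x, y, z as a fraction of full scale. A call has 1 to 12 rows; each row is the pose to reach, as a shift and turn from the pose commanded when the call began, along the tool's axes at that moment, turning the shorter way round; what a row does not reach only later rows make up. Full scale, the value 1, is 0.2 m for a shift and 360 degrees for a turn. A row lasts 1/12 s, in which the tool goes at most 41.7 mm and 7.16 degrees, less where a joint would pass 70% of its speed; a pose out of reach is approached as far as the arm can. A call with a number of a shift or a turn outside -1 to 1 is refused whole. A call with a gripper value outside its range is refused whole. "gripper" is the closure, from 0 (fully open) to 1 (shut), set as the call begins (left out, the last holds). The fingers move at their own pace and stop on an object; "force" is the grip in N (left out, the last holds). Time passes only in rows, so rows that repeat a pose let the fingers close. It gives the time, the measured TCP pose, the force, the opening and the grip force at its end, in the units of the state.
- observe(): the state, without advancing time (a new reading comes with each control period).
- optics.camera(name): name is "scene" or "top" or "wrist"; returns a dict with "image" (480x640x3 uint8, blue, green, red), "camera_matrix" (3x3 intrinsics, pixels), "rvec" (rotation vector, rad) and "tvec" (3), from world to camera coordinates, as OpenCV has them. Camera axes: x right, y down, z forward; pixel columns grow to the right and rows downward; lengths in m; the calibration is good to about 2 mm. A picture is of the moment at which its call begins. There is no depth.
- sign_off(): hands the job in; it is judged then, once.
Trained networks look in the newest picture that a camera, given by its name, has taken for a name from the list of things; names that differ only in an ending like _2 or _b are one class to them, and where a whole thing is asked for, a point or a joint stands for the part that bears it (a point fixed in the world has none). Each returns a list of dicts, best first, with "p" (0 to 1); they miss things now and then, are a little off and sometimes report something else, mostly with a low value. They report only what shows in the picture. A call takes as long as a camera call. They do not tell look-alikes from the thing itself.
- optics.search_frame(camera, thing): "point" ([x, y, z] in m, in world coordinates, good to about 4 mm: the middle of the surface that is visible of it).
- optics.place_of(camera, thing): "point" ([x, y, z] in m, in world coordinates, good to about 4 mm: a listed point, or the origin of a listed thing).
The state is a dict: "time_s": time; "joint_pos": joint angles; "qd": joint speeds; "effort": joint torques, N m; "position": TCP position; "ee_rot": TCP orientation; "contact_force": force on the tool from outside, world axes, zero at the start; "torque": the same for the moment, N m; "finger_gap": finger opening in m; "grasp_force": force on a finger pad.
Only numpy, scipy, OpenCV 4.12 (cv2) and the standard library are available. Lean on these libraries where they do the work, as an engineer would, in place of code of your own. Each camera call takes 0.05 s, during which the arm holds its last target. There are 200 camera calls.

## Working session

There is one attempt and no reset: what is moved stays moved. The work goes in short steps, Python scripts to look and compute and a tool call to move; the robot and the scene stay as the last step left them, time stands still between calls to the robot, and variables do not carry over. Pictures are saved under pics/ and viewed, at most 14 in all, crops included, and the job is handed in when it is done.

Besides the shell and the picture viewer there is one more tool, called after ">>>" in YAML: its name, and indented under it one key for each argument. drive_tool: Moves the arm, as the interface text tells. Shift numbers are shares of 0.2 m and turn numbers shares of 360 degrees, none past 1 either way. Its arguments: {"type":"object","properties":{"steps":{"type":"array"},"gripper":{"type":"number"},"force":{"type":"number"}},"required":["steps"]}

```bash
mkdir -p pics; ls
cat > h.py <<'E'
import numpy as np, cv2
from plant import observe, optics, sign_off, robot
def save(cam,fn):
    c=optics.camera(cam); cv2.imwrite('pics/'+fn,c['image']); return c
def proj(c,P):
    p,_=cv2.projectPoints(np.array(P,float).reshape(-1,3),c['rvec'],c['tvec'],c['camera_matrix'],None); return p.reshape(-1,2)
def ray(c,uv):
    R=cv2.Rodrigues(np.array(c['rvec']))[0]; t=np.array(c['tvec']).reshape(3)
    d=R.T@(np.linalg.inv(c['camera_matrix'])@np.array([uv[0],uv[1],1.])); return -R.T@t,d
def atz(c,uv,z):
    o,d=ray(c,uv); return o+d*(z-o[2])/d[2]
E
python3 - <<'E'
from h import *
for cam in('scene','top'):
    c=save(cam,cam+'0.png')
    print(cam,ray(c,(320,240)))
    for th in ['vial1','mixer','bore1','bore2','bore3','bore4','bar_knob','bar_pivot','key_grip','gauge_dial','reagent','beaker','dish']:
        print(th,[(round(r['p'],2),np.round(r['point'],3).tolist()) for r in optics.place_of(cam,th)][:6])
s=observe();print(s['time_s'],s['position'],s['ee_rot'])
E
```

```text
pics
scene (array([ 1.05510713, -0.68736822,  0.78031142]), array([-0.42160005,  0.6523995 , -0.63026514]))
vial1 [(0.73, [0.444, -0.18, -0.003]), (0.7, [0.545, -0.354, 0.001]), (0.7, [0.573, 0.054, -0.002]), (0.67, [0.462, -0.262, -0.0]), (0.64, [0.555, -0.271, -0.0]), (0.26, [0.575, -0.032, 0.049])]
mixer [(0.56, [0.576, 0.055, -0.002])]
bore1 [(0.95, [0.572, -0.074, 0.048]), (0.81, [0.574, 0.009, 0.049]), (0.59, [0.572, -0.032, 0.048])]
bore2 [(0.95, [0.572, -0.074, 0.048]), (0.81, [0.574, 0.009, 0.049]), (0.59, [0.572, -0.032, 0.048])]
bore3 [(0.95, [0.572, -0.074, 0.048]), (0.81, [0.574, 0.009, 0.049]), (0.59, [0.572, -0.032, 0.048])]
bore4 [(0.95, [0.572, -0.074, 0.048]), (0.81, [0.574, 0.009, 0.049]), (0.59, [0.572, -0.032, 0.048])]
bar_knob []
bar_pivot [(0.89, [0.58, 0.094, 0.096])]
key_grip [(0.53, [0.584, 0.176, 0.116]), (0.5, [0.571, -0.076, 0.048])]
gauge_dial [(0.89, [0.628, 0.107, 0.045])]
reagent [(0.75, [0.711, -0.163, -0.001]), (0.21, [0.572, -0.033, 0.048])]
beaker [(0.87, [0.396, 0.483, -0.003]), (0.3, [0.573, -0.034, 0.045])]
dish [(0.78, [0.726, -0.32, 0.001]), 
[... 708 characters left out ...]
[(0.88, [0.575, 0.007, 0.043]), (0.77, [0.575, 0.051, 0.051]), (0.61, [0.572, -0.032, 0.049]), (0.58, [0.566, -0.079, 0.052])]
bar_knob [(0.77, [0.679, 0.056, 0.113])]
bar_pivot [(0.88, [0.58, 0.093, 0.099]), (0.43, [0.458, -0.268, 0.003])]
key_grip [(0.62, [0.583, 0.181, 0.112])]
gauge_dial [(0.87, [0.628, 0.113, 0.039])]
reagent [(0.58, [0.713, -0.16, -0.002]), (0.46, [0.46, -0.272, 0.004]), (0.31, [0.626, 0.113, 0.041])]
beaker [(0.93, [0.396, 0.478, 0.002])]
dish [(0.74, [0.728, -0.32, -0.002])]
1.4 [ 0.13117755 -0.53411305  0.23127684] [[-9.71139806e-01 -2.38510956e-01 -3.13667671e-05]
 [-2.38510957e-01  9.71139805e-01  3.77546029e-05]
 [ 2.14566296e-05  4.41463154e-05 -9.99999999e-01]]
```

View pictures.

View pics/scene0.png

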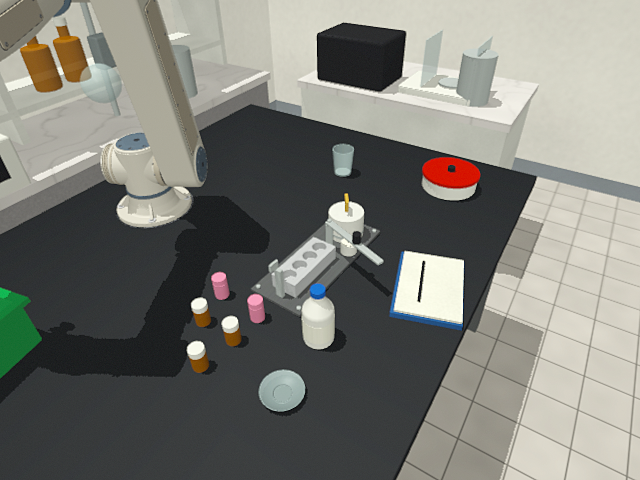

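View pics/top0.png

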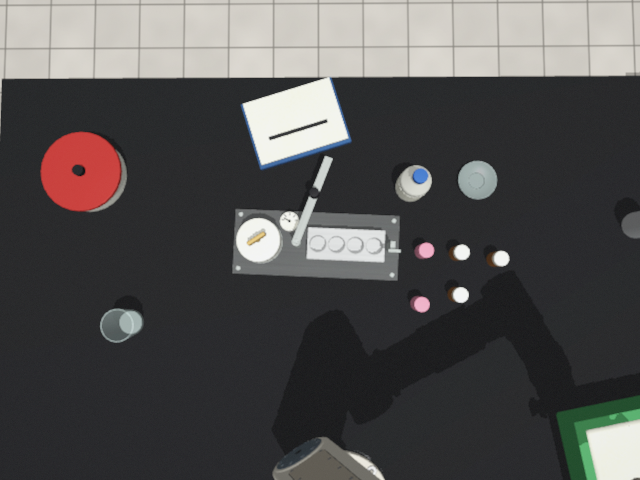

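```bash
cat >> h.py <<'E'
def tgt(pos,yaw_mx=None,down=True):
    """print shift (fractions of .2 m, tool axes) and turn to TCP pos with tool y=-mixer x (yaw_mx)"""
    s=observe(); R=np.array(s['ee_rot']); d=R.T@(np.array(pos)-s['position'])/.2
    if yaw_mx is None: w=np.zeros(3)
    else:
        c,n=np.cos(yaw_mx),np.sin(yaw_mx)
        G=np.array([[n,-c,0],[-c,-n,0],[0,0,-1.]])
        w=cv2.Rodrigues(R.T@G)[0].ravel()/(2*np.pi)
    print('shift',np.round(d,4),'turn',np.round(w,4),'rows',np.ceil(np.linalg.norm(d)*200/41.7), np.ceil(np.linalg.norm(w)*360/7.16))
E
python3 - <<'E'
from h import *
c=optics.camera('top'); s=optics.camera('scene')
def blobs(c,lo,hi,z):
    hsv=cv2.cvtColor(c['image'],cv2.COLOR_BGR2HSV); m=cv2.inRange(hsv,lo,hi)
    n,l,st,ce=cv2.connectedComponentsWithStats(m)
    return [(ce[i].round(1).tolist(),int(st[i,4]),atz(c,ce[i],z).round(4).tolist()) for i in range(1,n) if 60<st[i,4]<800]
print('top');[print(b) for b in blobs(c,(0,0,170),(180,50,255),.06)]
print('scene');[print(b) for b in blobs(s,(0,0,150),(180,50,255),.055)]
tgt((.5,-.15,.33),-.045)
E
```

```text
top
([139.5, 1.5], 350, [1.1297, 0.4528, 0.06])
([295.5, 1.0], 132, [1.1284, 0.098, 0.06])
([474.5, 0.5], 88, [1.1267, -0.3074, 0.06])
([519.3, 0.5], 87, [1.126, -0.4084, 0.06])
([322.6, 172.3], 267, [0.7356, 0.038, 0.06])
([475.5, 174.7], 629, [0.7285, -0.3015, 0.06])
([414.5, 185.3], 473, [0.7055, -0.1661, 0.06])
([297.2, 221.2], 689, [0.6264, 0.0946, 0.06])
([393.5, 247.4], 74, [0.5676, -0.1178, 0.06])
([461.6, 251.9], 195, [0.5571, -0.2676, 0.06])
([501.0, 258.0], 190, [0.5433, -0.3538, 0.06])
([460.4, 294.6], 199, [0.4634, -0.2631, 0.06])
([130.2, 322.0], 362, [0.4058, 0.4614, 0.06])
([367.0, 465.2], 234, [0.0979, -0.0554, 0.06])
scene
([343.0, 161.9], 388, [0.415, 0.4518, 0.055])
([447.7, 191.3], 576, [0.7723, 0.4572, 0.055])
([521.7, 239.0], 361, [1.0111, 0.3375, 0.055])
([515.2, 256.7], 378, [1.0135, 0.2578, 0.055])
([311.9, 276.6], 173, [0.6267, -0.0621, 0.055])
([198.8, 305.2], 214, [0.4636, -0.2683, 0.055])
([229.7, 323.9], 233, [0.5573, -0.2725, 0.055])
([476.6, 347.5], 754, [1.0142, -0.0603, 0.055])
([195.6, 349.7], 270, [0.5436, -0.3584, 0.055])
([412.7, 473.2], 300, [1.0011, -0.3487, 0.055])
shift [-2.2489  1.4254 -0.4936] turn [-0.     -0.     -0.2045] rows 13.0 11.0
```

>>> drive_tool:
  steps:
    - [[-1, 0.7, -0.5, 0, 0, 0], [-1, 0.7, -0.5, 0, 0, 0], [-1, 0.7, -0.5, 0, 0, 0], [-1, 0.7, -0.5, 0, 0, 0], [-1, 0.7, -0.5, 0, 0, 0], [-1, 0.7, -0.5, 0, 0, 0], [-1, 0.7, -0.5, 0, 0, 0], [-1, 0.7, -0.5, 0, 0, 0]]
  gripper: 0

```text
time_s: 2.17
position: [0.2942, -0.3489, 0.3333]
ee_rot: [[-0.97, -0.242, 0.004], [-0.242, 0.97, -0.002], [-0.003, -0.003, -1.0]]
contact_force: [0.8, -0.8, -0.1]
finger_gap: 0.0855
grasp_force: 0.0
```

>>> drive_tool:
  steps:
    - [[-1, 0.7, 0, 0, 0, -0.2], [-1, 0.7, 0, 0, 0, -0.2], [-1, 0.7, 0, 0, 0, -0.2], [-1, 0.7, 0, 0, 0, -0.2], [-1, 0.7, 0, 0, 0, -0.2], [-1, 0.7, 0, 0, 0, -0.2], [-1, 0.7, 0, 0, 0, -0.2], [-1, 0.7, 0, 0, 0, -0.2], [-1, 0.7, 0, 0, 0, -0.2], [-1, 0.7, 0, 0, 0, -0.2], [-1, 0.7, 0, 0, 0, -0.2], [-1, 0.7, 0, 0, 0, -0.2]]

```text
time_s: 3.17
position: [0.4527, -0.1673, 0.3309]
ee_rot: [[-0.077, -0.997, -0.001], [-0.997, 0.077, 0.0], [0.0, 0.001, -1.0]]
contact_force: [-0.7, -0.2, -0.7]
finger_gap: 0.0858
grasp_force: 0.0
```

Run:
```python
from h import *
c=save('wrist','w1.png'); s=observe()
print(s['time_s'],s['position'],s['ee_rot'],s['joint_pos'],s['contact_force']); print(ray(c,(320,240)),c['camera_matrix'])
for th in ['vial1','bore1','bar_pivot','key_grip']:
    print(th,[(round(r['p'],2),np.round(r['point'],3).tolist()) for r in optics.place_of('wrist',th)][:6])
```

```text
3.2167 [ 0.45267768 -0.16722528  0.33102255] [[-7.76809934e-02 -9.96978149e-01 -4.83063935e-04]
 [-9.96978266e-01  7.76809923e-02  2.11084300e-05]
 [ 1.64802423e-05  4.83243968e-04 -9.99999883e-01]] [-2.81949268e-02  1.10703146e-01  1.79147393e-01 -7.49970127e-06
 -1.63972404e+00 -4.95649237e-02] [ 0.15047558 -0.06130815 -0.2925047 ]
(array([ 0.4465357 , -0.23867969,  0.47321734]), array([ 0.02062675,  0.28455201, -0.95844819])) [[365.07481218   0.         319.42780597]
 [  0.         365.07481218 238.54937   ]
 [  0.           0.           1.        ]]
vial1 [(0.82, [0.564, -0.191, 0.003]), (0.7, [0.465, -0.266, -0.005]), (0.64, [0.544, -0.351, -0.003]), (0.62, [0.444, -0.176, -0.002]), (0.57, [0.556, -0.272, -0.001])]
bore1 [(0.87, [0.576, 0.047, 0.05]), (0.86, [0.574, -0.03, 0.05]), (0.79, [0.574, 0.007, 0.05]), (0.63, [0.569, -0.076, 0.05])]
bar_pivot [(0.59, [0.575, 0.093, 0.098])]
key_grip []
```

View pics/w1.png

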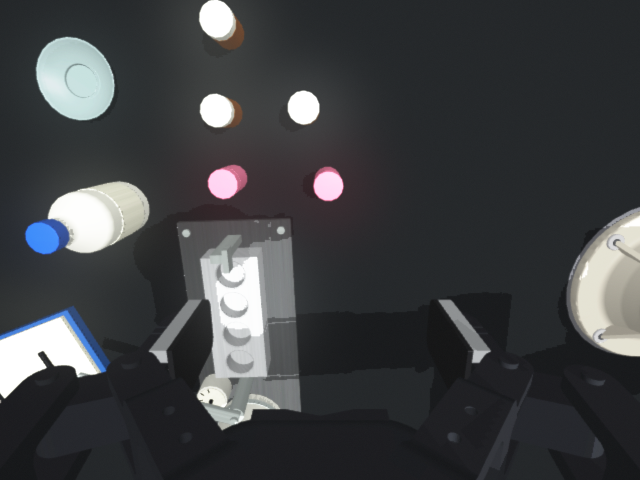

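```bash
cat >> h.py <<'E'
def rect(c,x0,x1,y0,y1,z,res=.0004):
    """image of plane z seen from above: row grows with -x, column with -y"""
    W,H=int((y1-y0)/res),int((x1-x0)/res)
    P=[(x1,y1,z),(x1,y0,z),(x0,y0,z),(x0,y1,z)]
    M=cv2.getPerspectiveTransform(proj(c,P).astype(np.float32),np.float32([(0,0),(W,0),(W,H),(0,H)]))
    return cv2.warpPerspective(c['image'],M,(W,H),flags=cv2.INTER_CUBIC)
E
python3 - <<'E'
from h import *
w=optics.camera('wrist');t=optics.camera('top')
box=(.51,.64,-.12,.09)
im=[rect(w,*box,.05),rect(t,*box,.05)]
cv2.imwrite('pics/r1.png',np.vstack(im))
for k,i in enumerate(im):
    g=cv2.GaussianBlur(cv2.cvtColor(i,cv2.COLOR_BGR2GRAY),(0,0),2)
    cs=cv2.HoughCircles(g,cv2.HOUGH_GRADIENT,1.,70,param1=60,param2=15,minRadius=40,maxRadius=50)
    print(k,sorted([(round(.09-.0004*a,4),round(.64-.0004*b,4),round(r*.4,1)) for a,b,r in (cs[0] if cs is not None else [])]))
hsv=cv2.cvtColor(w['image'],cv2.COLOR_BGR2HSV); m=cv2.inRange(hsv,(0,0,170),(180,50,255))
n,l,st,ce=cv2.connectedComponentsWithStats(m)
for i in range(1,n):
    if 300<st[i,4]<2000 and ce[i][1]<140: print(ce[i],st[i],atz(w,ce[i],.06))
print([atz(t,p,.01).round(4).tolist() for p in [(240,214),(394,221),(392,275),(238,268)]])
E
```

```text
0 [(np.float32(-0.085), np.float32(0.5646), np.float32(18.0)), (np.float32(-0.0354), np.float32(0.5722), np.float32(17.6)), (np.float32(0.007), np.float32(0.5738), np.float32(17.4)), (np.float32(0.0478), np.float32(0.5758), np.float32(18.2))]
1 [(np.float32(-0.0338), np.float32(0.5746), np.float32(18.7)), (np.float32(0.0082), np.float32(0.575), np.float32(17.7))]
[217.2239925   18.39925023] [ 200    0   36   38 1067] [ 0.5411022  -0.35464116  0.06      ]
[303.5        106.83372922] [288  90  32  34 842] [ 0.46210539 -0.26483597  0.06      ]
[216.82750846 109.7632469 ] [200  93  35  34 887] [ 0.55483903 -0.26887199  0.06      ]
[[0.6489, 0.2289, 0.01], [0.6312, -0.126, 0.01], [0.5071, -0.12, 0.01], [0.5243, 0.2328, 0.01]]
```

View pics/r1.png

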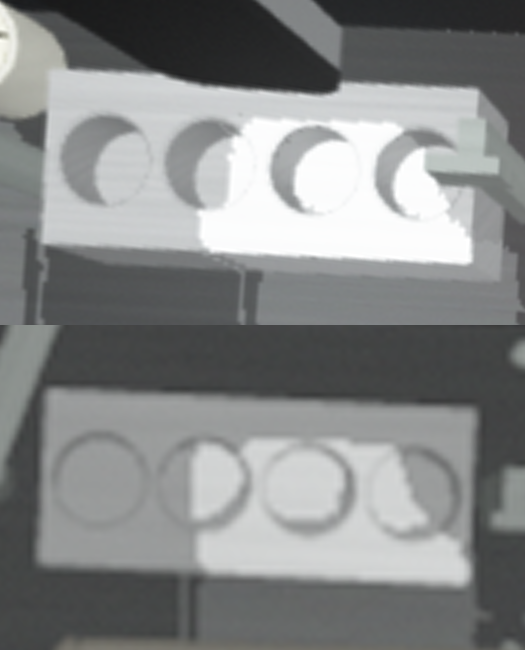

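Run:
```python
from h import *
tgt((.463,-.2645,.13),-.047)
```

```text
shift [ 0.4828 -0.087   1.0065] turn [-0.     -0.     -0.0044] rows 6.0 1.0
```

>>> drive_tool:
  steps:
    - [[0.483, -0.087, 0.5, 0, 0, -0.0044], [0.483, -0.087, 0.5, 0, 0, -0.0044], [0.483, -0.087, 0.5, 0, 0, -0.0044], [0.483, -0.087, 1, 0, 0, -0.0044], [0.483, -0.087, 1, 0, 0, -0.0044], [0.483, -0.087, 1, 0, 0, -0.0044], [0.483, -0.087, 1, 0, 0, -0.0044], [0.483, -0.087, 1, 0, 0, -0.0044], [0.483, -0.087, 1, 0, 0, -0.0044], [0.483, -0.087, 1, 0, 0, -0.0044]]

```text
time_s: 4.35
position: [0.4649, -0.2649, 0.1342]
ee_rot: [[-0.045, -0.999, 0.005], [-0.999, 0.045, -0.002], [0.002, -0.005, -1.0]]
contact_force: [-0.1, -0.2, -0.3]
finger_gap: 0.0856
grasp_force: 0.0
```

Run:
```python
from h import *
w=save('wrist','w2.png')
hsv=cv2.cvtColor(w['image'],cv2.COLOR_BGR2HSV); m=cv2.inRange(hsv,(0,0,170),(180,50,255))
n,l,st,ce=cv2.connectedComponentsWithStats(m)
for i in range(1,n):
    if 300<st[i,4]<9000: print(ce[i],st[i],atz(w,ce[i],.06))
t=optics.camera('top')
print(proj(w,[(.463,-.2645,.06)]))
tgt((.463,-.2645,.03),-.047)
```

```text
[177.65403818 103.2020558 ] [ 145   71   67   64 3405] [ 0.54001707 -0.35526396  0.06      ]
[  6.44205128 187.04923077] [  0 145  17  82 975] [ 0.64949005 -0.31318723  0.06      ]
[177.32551778 247.22508792] [ 148  220   60   56 2559] [ 0.55321738 -0.27133353  0.06      ]
[323.96836778 247.81906369] [ 297  220   55   56 2371] [ 0.46185901 -0.26698885  0.06      ]
[172.09801325 331.8013245 ] [149 301  50  62 755] [ 0.56587773 -0.21244189  0.06      ]
[465.93261131 330.48495788] [439 300  51  63 831] [ 0.36992313 -0.20525143  0.06      ]
[ 33.49864097 350.89720781] [   0  318   81   84 4047] [ 0.66294243 -0.2018148   0.06      ]
[359.04265092 366.96325459] [ 336  347   47   41 1524] [ 0.44133034 -0.17999394  0.06      ]
[221.64310954 413.33038869] [201 398  49  32 566] [ 0.54061202 -0.14531165  0.06      ]
[[322.30859321 251.68879817]]
shift [-0.0008  0.0096  0.5178] turn [-0.0007 -0.0002  0.0003] rows 3.0 1.0
```

View pics/w2.png

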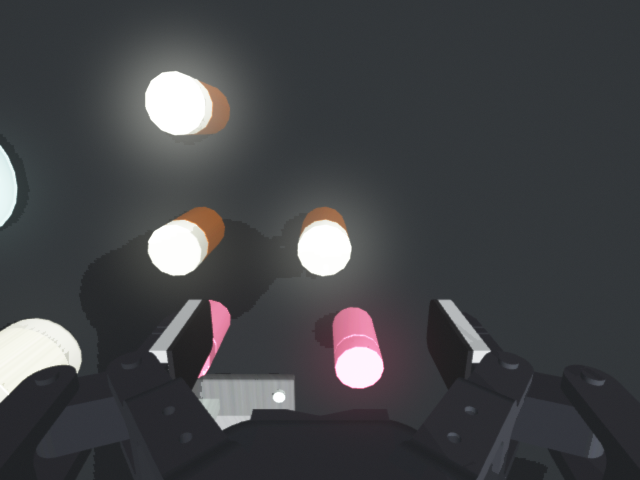

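>>> drive_tool:
  steps:
    - [[0.004, 0.009, 0.2, 0, 0, 0], [0.004, 0.009, 0.4, 0, 0, 0], [0.004, 0.009, 0.51, 0, 0, 0], [0.004, 0.009, 0.51, 0, 0, 0], [0.004, 0.009, 0.51, 0, 0, 0], [0.004, 0.009, 0.51, 0, 0, 0]]

```text
time_s: 4.95
position: [0.4632, -0.2658, 0.0318]
ee_rot: [[-0.045, -0.999, 0.004], [-0.999, 0.045, -0.002], [0.002, -0.004, -1.0]]
contact_force: [-0.3, -0.7, 0.8]
finger_gap: 0.0851
grasp_force: 0.0
```

>>> drive_tool:
  steps:
    - [[0, 0, 0, 0, 0, 0], [0, 0, 0, 0, 0, 0], [0, 0, 0, 0, 0, 0], [0, 0, 0, 0, 0, 0], [0, 0, 0, 0, 0, 0], [0, 0, 0, 0, 0, 0], [0, 0, 0, 0, 0, 0], [0, 0, 0, 0, 0, 0], [0, 0, 0, 0, 0, 0], [0, 0, 0, 0, 0, 0]]
  gripper: 1
  force: 30

```text
time_s: 5.78
position: [0.4618, -0.2653, 0.03]
ee_rot: [[-0.045, -0.999, 0.001], [-0.999, 0.045, -0.001], [0.001, -0.001, -1.0]]
contact_force: [-0.9, 1.5, 6.5]
finger_gap: 0.0332
grasp_force: 30.1
```

>>> drive_tool:
  steps:
    - [[0, 0, -0.2, 0, 0, 0], [0, 0, -0.4, 0, 0, 0], [0, 0, -0.5, 0, 0, 0], [0, 0, -0.5, 0, 0, 0], [0, 0, -0.5, 0, 0, 0], [0, 0, -0.5, 0, 0, 0]]

```text
time_s: 6.28
position: [0.4606, -0.2647, 0.1282]
ee_rot: [[-0.046, -0.999, -0.002], [-0.999, 0.046, 0.001], [-0.001, 0.002, -1.0]]
contact_force: [-0.2, -0.0, -1.6]
finger_gap: 0.0333
grasp_force: 30.3
```

Run:
```python
from h import *
s=observe();print(s['position'],s['finger_gap'],s['joint_pos'])
w=save('wrist','w3.png')
hsv=cv2.cvtColor(w['image'],cv2.COLOR_BGR2HSV); m=cv2.inRange(hsv,(0,0,170),(180,50,255))
n,l,st,ce=cv2.connectedComponentsWithStats(m)
for i in range(1,n):
    if 300<st[i,4]<9000: print(ce[i],st[i],atz(w,ce[i],.157))
b=np.array([.5745-.001,-.0136])+ -.063*np.array([.047,1])
print(b); tgt((*b,.13),-.047)
```

```text
[ 0.46060351 -0.26469432  0.12822859] 0.03326245827038832 [-2.27244290e-01  2.74554306e-01 -1.33235722e-01 -8.46652416e-04
 -1.16482290e+00  1.81534963e-01]
[164.25095785 102.18226601] [ 130   69   70   66 3654] [ 0.50158602 -0.34654874  0.157     ]
[165.59535227 250.34526005] [ 135  222   62   57 2711] [ 0.50869736 -0.30133743  0.157     ]
[322.183997   338.45674697] [ 274  285   95  108 8011] [ 0.45899424 -0.26632492  0.157     ]
[ 27.72612932 371.75429584] [   0  323   70  122 5645] [ 0.56626948 -0.25761466  0.157     ]
[ 0.570539 -0.0766  ]
shift [-0.9649 -0.507  -0.0111] turn [0.0004 0.0002 0.0002] rows 6.0 1.0
```

View pics/w3.png

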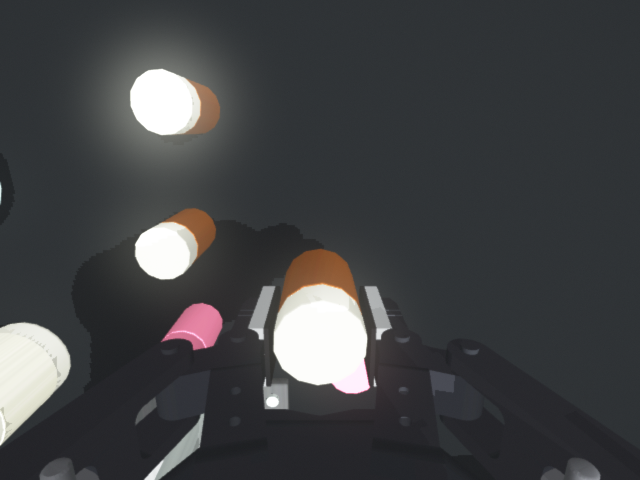

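>>> drive_tool:
  steps:
    - [[-0.1, -0.05, -0.2, 0, 0, 0], [-0.969, -0.518, -0.2, 0, 0, 0], [-0.969, -0.518, -0.2, 0, 0, 0], [-0.969, -0.518, -0.2, 0, 0, 0], [-0.969, -0.518, -0.2, 0, 0, 0], [-0.969, -0.518, -0.2, 0, 0, 0], [-0.969, -0.518, -0.2, 0, 0, 0], [-0.969, -0.518, 0, 0, 0, 0], [-0.969, -0.518, 0, 0, 0, 0], [-0.969, -0.518, 0, 0, 0, 0], [-0.969, -0.518, 0, 0, 0, 0], [-0.969, -0.518, 0, 0, 0, 0]]

```text
time_s: 7.33
position: [0.5746, -0.0768, 0.131]
ee_rot: [[-0.046, -0.999, 0.002], [-0.999, 0.046, -0.001], [0.0, -0.002, -1.0]]
contact_force: [1.0, 0.9, -0.1]
finger_gap: 0.0332
grasp_force: 30.4
```

Run:
```python
from h import *
s=observe();print(s['position'],s['contact_force'])
w=save('wrist','w4.png');t=optics.camera('top')
cv2.imwrite('pics/w4.png',np.hstack([cv2.resize(w['image'][200:440,200:440],(480,480)),cv2.resize(t['image'][210:290,320:400],(300,300)) if 0 else np.vstack([cv2.resize(t['image'][200:290,310:410],(300,270),interpolation=cv2.INTER_CUBIC),np.zeros((210,300,3),np.uint8)])]))
for x in(0,):tgt((.573,-.076,.08),-.047)
```

```text
[ 0.57459432 -0.07682762  0.13097379] [ 0.98575676  0.92182293 -0.06129603]
shift [-0.0029  0.0085  0.2547] turn [-0.0005  0.      0.0001] rows 2.0 1.0
```

View pics/w4.png

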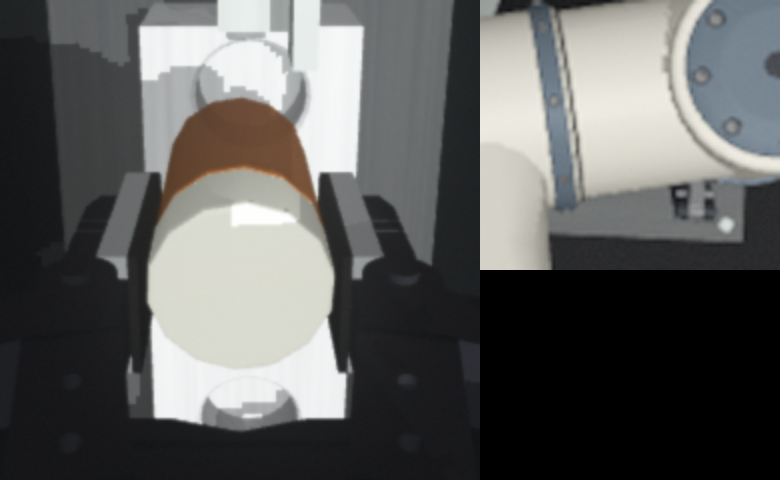

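Run:
```python
from h import *
w=optics.camera('wrist')
P=np.array(observe()['position'])
cap=atz(w,(200+240.5/2,200+285.5/2),P[2]+.030);print('cap-tcp',cap-P)
g=cv2.GaussianBlur(cv2.cvtColor(w['image'],cv2.COLOR_BGR2GRAY),(0,0),.8)
a=np.linspace(0,2*np.pi,180)
def cost(c,z,r,half):
    sel=a
    q=[proj(w,np.c_[c[0]+rr*np.cos(sel),c[1]+rr*np.sin(sel),np.full(sel.shape,z)]).astype(np.float32) for rr in(r-.0012,r+.0012)]
    v=[cv2.remap(g,k[:,0].reshape(1,-1),k[:,1].reshape(1,-1),cv2.INTER_LINEAR).ravel().astype(float) for k in q]
    return np.abs(v[0]-v[1])[half].mean()
for nm,c0,z,r,half in(('bore1',(.571,-.077),.05,.018,np.sin(a)<0.2),('cap',cap[:2],P[2]+.03,.017,a>-1)):
    best=max((cost((c0[0]+i*.0005,c0[1]+j*.0005),z,r,half),c0[0]+i*.0005,c0[1]+j*.0005) for i in range(-14,15) for j in range(-14,15))
    print(nm,np.round(best,4))
print([atz(w,(200+u/2,200+v/2),.05).round(4).tolist() for u,v in((195,85),(312,85),(251,38))])
```

```text
cap-tcp [-0.0008203  -0.00061508  0.03      ]
bore1 [41.7549  0.5705 -0.077 ]
cap [ 8.65111e+01  5.73500e-01 -7.67000e-02]
[[0.5881, -0.0808, 0.05], [0.5507, -0.0791, 0.05], [0.5696, -0.0954, 0.05]]
```

>>> drive_tool:
  steps:
    - [[0, 0.008, 0.15, 0, 0, 0], [0, 0.008, 0.15, 0, 0, 0], [0, 0.008, 0.15, 0, 0, 0], [0, 0.008, 0.15, 0, 0, 0], [0, 0.008, 0.15, 0, 0, 0]]

```text
time_s: 7.9
position: [0.573, -0.0763, 0.1009]
ee_rot: [[-0.045, -0.999, 0.002], [-0.999, 0.045, -0.0], [0.0, -0.002, -1.0]]
contact_force: [0.1, 0.3, -0.1]
finger_gap: 0.0331
grasp_force: 30.5
```

>>> drive_tool:
  steps:
    - [[0, 0.005, 0.04, 0, 0, 0], [0, 0.005, 0.07, 0, 0, 0], [0, 0.005, 0.1, 0, 0, 0], [0, 0.005, 0.11, 0, 0, 0], [0, 0.005, 0.12, 0, 0, 0], [0, 0.005, 0.13, 0, 0, 0], [0, 0.005, 0.135, 0, 0, 0], [0, 0.005, 0.135, 0, 0, 0]]

```text
time_s: 8.57
position: [0.571, -0.0761, 0.0721]
ee_rot: [[-0.046, -0.999, -0.0], [-0.999, 0.046, 0.0], [0.0, 0.0, -1.0]]
contact_force: [-0.2, 0.4, -0.9]
finger_gap: 0.0328
grasp_force: 30.5
```

>>> drive_tool:
  steps:
    - [[0, 0, 0.015, 0, 0, 0], [0, 0, 0.03, 0, 0, 0], [0, 0, 0.045, 0, 0, 0], [0, 0, 0.06, 0, 0, 0], [0, 0, 0.068, 0, 0, 0], [0, 0, 0.072, 0, 0, 0], [0, 0, 0.072, 0, 0, 0]]

```text
time_s: 9.15
position: [0.5709, -0.0761, 0.0581]
ee_rot: [[-0.046, -0.999, -0.0], [-0.999, 0.046, -0.0], [0.0, 0.0, -1.0]]
contact_force: [-1.2, 0.6, 1.3]
finger_gap: 0.0332
grasp_force: 30.6
```

>>> drive_tool:
  steps:
    - [[0, 0, 0, 0, 0, 0], [0, 0, 0, 0, 0, 0], [0, 0, 0, 0, 0, 0], [0, 0, 0, 0, 0, 0], [0, 0, 0, 0, 0, 0], [0, 0, 0, 0, 0, 0], [0, 0, -0.2, 0, 0, 0], [0, 0, -0.4, 0, 0, 0], [0, 0, -0.5, 0, 0, 0], [0, 0, -0.5, 0, 0, 0]]
  gripper: 0

```text
time_s: 9.98
position: [0.5742, -0.0765, 0.1641]
ee_rot: [[-0.045, -0.999, 0.011], [-0.999, 0.045, -0.001], [0.0, -0.011, -1.0]]
contact_force: [0.7, -0.3, -0.5]
finger_gap: 0.0853
grasp_force: 0.0
```

>>> drive_tool:
  steps:
    - [[0.972, 0.04, 0, 0, 0, 0], [0.972, 0.04, 0, 0, 0, 0], [0.972, 0.04, 0, 0, 0, 0], [0.972, 0.04, 0, 0, 0, 0], [0.972, 0.04, 0, 0, 0, 0], [0.972, 0.04, 0.2, 0, 0, 0], [0.972, 0.04, 0.2, 0, 0, 0], [0.972, 0.04, 0.2, 0, 0, 0], [0.972, 0.04, 0.2, 0, 0, 0]]

```text
time_s: 10.73
position: [0.5547, -0.2699, 0.1191]
ee_rot: [[-0.045, -0.999, 0.001], [-0.999, 0.045, -0.001], [0.001, -0.001, -1.0]]
contact_force: [0.4, 0.3, 0.7]
finger_gap: 0.0852
grasp_force: 0.0
```

```bash
cat >> h.py <<'E'
def caps(cam,z=.06,lo=60,hi=9000):
    w=optics.camera(cam)
    m=cv2.inRange(cv2.cvtColor(w['image'],cv2.COLOR_BGR2HSV),(0,0,170),(180,50,255))
    n,l,st,ce=cv2.connectedComponentsWithStats(m)
    for i in range(1,n):
        if lo<st[i,4]<hi: print(cam,ce[i].round(0),st[i,2:],atz(w,ce[i],z).round(4))
E
python3 - <<'E'
from h import *
caps('wrist',lo=600)
t=optics.camera('top')
s=observe();print(s['position'],s['contact_force'])
for th in('vial1',):print([(round(r['p'],2),np.round(r['point'],3).tolist()) for r in optics.place_of('top',th)])
print([(round(r['p'],2),np.round(r['point'],3).tolist()) for r in (optics.camera('scene'),optics.place_of('scene','vial1'))[1]])
E
```

```text
wrist [336. 102.] [  66   69 3511] [ 0.542  -0.3557  0.06  ]
wrist [317. 257.] [  57   59 2675] [ 0.5557 -0.2714  0.06  ]
wrist [110. 351.] [  76   48 1612] [ 0.6891 -0.2146  0.06  ]
wrist [316. 374.] [  50   45 1716] [ 0.5603 -0.1914  0.06  ]
wrist [103. 463.] [  51   38 1341] [ 0.7125 -0.1251  0.06  ]
[ 0.5555762  -0.26964947  0.12010063] [ 0.64752746 -0.37918536 -0.59173326]
[(0.72, [0.569, -0.08, 0.032])]
[(0.83, [0.557, -0.27, -0.003]), (0.82, [0.561, -0.192, 0.0]), (0.79, [0.571, -0.077, 0.026]), (0.76, [0.44, -0.174, -0.003])]
```

>>> drive_tool:
  steps:
    - [[0.004, 0, 0.2, 0, 0, 0], [0.004, 0, 0.35, 0, 0, 0], [0.004, 0, 0.45, 0, 0, 0], [0.004, 0, 0.45, 0, 0, 0], [0.004, 0, 0.45, 0, 0, 0]]

```text
time_s: 11.4
position: [0.554, -0.2707, 0.028]
ee_rot: [[-0.045, -0.999, -0.001], [-0.999, 0.045, -0.0], [0.0, 0.001, -1.0]]
contact_force: [-0.1, 0.2, 0.8]
finger_gap: 0.0852
grasp_force: 0.0
```

>>> drive_tool:
  steps:
    - [[0, 0, 0, 0, 0, 0], [0, 0, 0, 0, 0, 0], [0, 0, 0, 0, 0, 0], [0, 0, 0, 0, 0, 0], [0, 0, 0, 0, 0, 0], [0, 0, 0, 0, 0, 0], [0, 0, 0, 0, 0, 0], [0, 0, 0, 0, 0, 0], [0, 0, 0, 0, 0, 0], [0, 0, 0, 0, 0, 0]]
  gripper: 1
  force: 30

```text
time_s: 12.23
position: [0.5549, -0.2711, 0.0291]
ee_rot: [[-0.045, -0.999, 0.002], [-0.999, 0.045, -0.001], [0.001, -0.002, -1.0]]
contact_force: [-0.5, 2.2, 5.2]
finger_gap: 0.0333
grasp_force: 30.7
```

>>> drive_tool:
  steps:
    - [[0, 0, -0.2, 0, 0, 0], [0, 0, -0.4, 0, 0, 0], [0, 0, -0.6, 0, 0, 0], [0, 0, -0.7, 0, 0, 0], [0, 0, -0.7, 0, 0, 0], [0, 0, -0.7, 0, 0, 0], [0, 0, -0.7, 0, 0, 0]]

```text
time_s: 12.82
position: [0.5534, -0.2703, 0.1666]
ee_rot: [[-0.046, -0.999, -0.002], [-0.999, 0.046, 0.001], [-0.001, 0.002, -1.0]]
contact_force: [-0.6, -0.1, -1.6]
finger_gap: 0.0335
grasp_force: 30.5
```

Run:
```python
from h import *
s=observe();print(s['position'],s['contact_force'],s['finger_gap'])
caps('wrist',z=s['position'][2]+.03,lo=2000)
tgt((.573,-.034,.17),-.047)
```

```text
[ 0.55341433 -0.2703331   0.16660113] [-0.56186906 -0.08323874 -1.58928349] 0.03346019778040203
wrist [330. 108.] [  53   56 2294] [ 0.5463 -0.3482  0.1966]
wrist [320. 347.] [  94  125 8417] [ 0.5527 -0.2694  0.1966]
wrist [124. 347.] [ 137  107 5149] [ 0.6216 -0.2726  0.1966]
shift [-1.1851 -0.0444 -0.0182] turn [0.0005 0.0002 0.0002] rows 6.0 1.0
```

>>> drive_tool:
  steps:
    - [[-1, -0.044, 0, 0, 0, 0], [-1, -0.044, 0, 0, 0, 0], [-1, -0.044, 0, 0, 0, 0], [-1, -0.044, 0, 0, 0, 0], [-1, -0.044, 0, 0, 0, 0], [-1, -0.044, 0, 0, 0, 0]]

```text
time_s: 13.37
position: [0.5717, -0.0661, 0.1662]
ee_rot: [[-0.041, -0.999, -0.003], [-0.999, 0.041, 0.001], [-0.001, 0.003, -1.0]]
contact_force: [-0.0, -0.0, -0.2]
finger_gap: 0.033
grasp_force: 30.5
```

>>> drive_tool:
  steps:
    - [[-0.185, 0, 0, 0, 0, 0], [-0.185, 0, 0.15, 0, 0, 0], [-0.185, 0, 0.15, 0, 0, 0], [-0.185, 0, 0.15, 0, 0, 0], [-0.185, 0, 0.15, 0, 0, 0]]

```text
time_s: 13.78
position: [0.5737, -0.0353, 0.1379]
ee_rot: [[-0.046, -0.999, -0.001], [-0.999, 0.046, -0.001], [0.001, 0.001, -1.0]]
contact_force: [0.2, -1.4, 0.8]
finger_gap: 0.0332
grasp_force: 30.5
```

```bash
cat >> h.py <<'E'
def fit(w,c0,z,r,half,N=14):
    g=cv2.GaussianBlur(cv2.cvtColor(w['image'],cv2.COLOR_BGR2GRAY),(0,0),.8)
    def cost(c):
        q=[proj(w,np.c_[c[0]+rr*np.cos(A),c[1]+rr*np.sin(A),np.full(A.shape,z)]).astype(np.float32) for rr in(r-.0012,r+.0012)]
        v=[cv2.remap(g,k[:,0].reshape(1,-1),k[:,1].reshape(1,-1),cv2.INTER_LINEAR).ravel().astype(float) for k in q]
        return np.abs(v[0]-v[1])[half].mean()
    return np.round(max((cost((c0[0]+i*.0005,c0[1]+j*.0005)),c0[0]+i*.0005,c0[1]+j*.0005) for i in range(-N,N+1) for j in range(-N,N+1)),4)
A=np.linspace(0,2*np.pi,180)
def place(b):
    w=save('wrist','p%d.png'%int(observe()['time_s']*100)); P=np.array(observe()['position'])
    print('tcp',P.round(4),'cap',fit(w,P[:2],P[2]+.03,.017,A>-1),'bore',fit(w,b,.05,.018,np.sin(A)<.2))
    return w
E
python3 - <<'E'
from h import *
w=place((.5725,-.035))
cv2.imwrite('pics/w5.png',cv2.resize(w['image'][200:440,200:440],(480,480)))
E
```

```text
tcp [ 0.5741 -0.0353  0.1386] cap [ 1.039722e+02  5.731000e-01 -3.380000e-02] bore [32.8627  0.572  -0.0345]
```

View pics/w5.png

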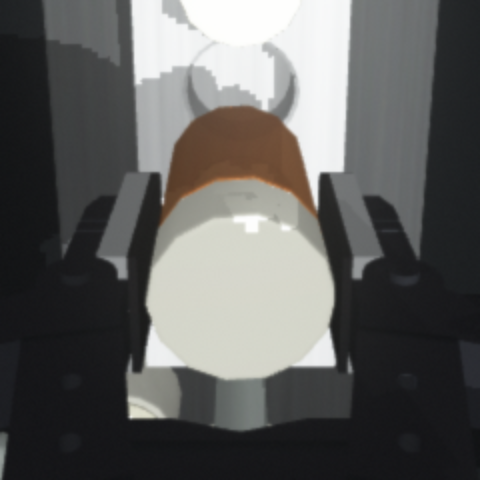

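>>> drive_tool:
  steps:
    - [[0, 0.006, 0.1, 0, 0, 0], [0, 0.006, 0.2, 0, 0, 0], [0, 0.006, 0.24, 0, 0, 0], [0, 0.006, 0.26, 0, 0, 0], [0, 0.006, 0.28, 0, 0, 0], [0, 0.006, 0.3, 0, 0, 0], [0, 0.006, 0.31, 0, 0, 0], [0, 0.006, 0.32, 0, 0, 0], [0, 0.006, 0.32, 0, 0, 0]]

```text
time_s: 14.58
position: [0.5728, -0.035, 0.0742]
ee_rot: [[-0.046, -0.999, 0.0], [-0.999, 0.046, -0.001], [0.001, -0.001, -1.0]]
contact_force: [0.8, -3.1, 0.9]
finger_gap: 0.0333
grasp_force: 30.7
```

>>> drive_tool:
  steps:
    - [[0.003, 0, 0.015, 0, 0, 0], [0.003, 0, 0.03, 0, 0, 0], [0.003, 0, 0.045, 0, 0, 0], [0.003, 0, 0.06, 0, 0, 0], [0.003, 0, 0.075, 0, 0, 0], [0.003, 0, 0.082, 0, 0, 0], [0.003, 0, 0.082, 0, 0, 0]]

```text
time_s: 15.17
position: [0.5726, -0.0352, 0.0572]
ee_rot: [[-0.046, -0.999, -0.0], [-0.999, 0.046, -0.0], [0.0, 0.0, -1.0]]
contact_force: [0.7, -3.9, 0.1]
finger_gap: 0.0333
grasp_force: 30.5
```

>>> drive_tool:
  steps:
    - [[0, 0, 0, 0, 0, 0], [0, 0, 0, 0, 0, 0], [0, 0, 0, 0, 0, 0], [0, 0, 0, 0, 0, 0], [0, 0, 0, 0, 0, 0], [0, 0, 0, 0, 0, 0], [0, 0, -0.2, 0, 0, 0], [0, 0, -0.4, 0, 0, 0], [0, 0, -0.55, 0, 0, 0], [0.3, 0, -0.55, 0, 0, 0], [0.6, 0, -0.55, 0, 0, 0]]
  gripper: 0

```text
time_s: 16.08
position: [0.5704, -0.1174, 0.1705]
ee_rot: [[-0.041, -0.999, 0.006], [-0.999, 0.041, 0.0], [-0.001, -0.006, -1.0]]
contact_force: [0.1, -0.9, -1.7]
finger_gap: 0.0856
grasp_force: 0.0
```

>>> drive_tool:
  steps:
    - [[1, 0.079, 0, 0, 0, 0], [1, 0.079, 0, 0, 0, 0], [1, 0.079, 0, 0, 0, 0], [1, 0.079, 0, 0, 0, 0], [1, 0.079, 0, 0, 0, 0], [1, 0.079, 0.2, 0, 0, 0], [1, 0.079, 0.25, 0, 0, 0], [1, 0.079, 0.25, 0, 0, 0], [1, 0.079, 0.25, 0, 0, 0]]

```text
time_s: 16.83
position: [0.5438, -0.3169, 0.1177]
ee_rot: [[-0.045, -0.999, -0.001], [-0.999, 0.045, -0.0], [0.0, 0.001, -1.0]]
contact_force: [0.3, 0.5, 0.6]
finger_gap: 0.0856
grasp_force: 0.0
```

Run:
```python
from h import *
caps('wrist',lo=600)
s=observe();print(s['position'],s['contact_force'])
optics.camera('scene')
print([(round(r['p'],2),np.round(r['point'],3).tolist()) for r in optics.place_of('scene','vial1')])
```

```text
wrist [318. 193.] [  62   62 2998] [ 0.5419 -0.3562  0.06  ]
wrist [172. 332.] [ 50  62 750] [ 0.6363 -0.2738  0.06  ]
wrist [466. 331.] [ 51  63 840] [ 0.4549 -0.2667  0.06  ]
wrist [106. 464.] [  58   38 1466] [ 0.6988 -0.1728  0.06  ]
[ 0.54467501 -0.31701469  0.11906944] [0.23337066 0.25477458 0.55719528]
[(0.8, [0.547, -0.356, -0.001]), (0.77, [0.572, -0.074, 0.028]), (0.74, [0.561, -0.194, -0.002]), (0.68, [0.575, -0.036, 0.027]), (0.62, [0.442, -0.177, -0.005])]
```

>>> drive_tool:
  steps:
    - [[0.195, 0.002, 0, 0, 0, 0], [0.195, 0.002, 0, 0, 0, 0], [0.195, 0.002, 0.2, 0, 0, 0], [0.195, 0.002, 0.35, 0, 0, 0], [0.195, 0.002, 0.445, 0, 0, 0], [0.195, 0.002, 0.445, 0, 0, 0], [0.195, 0.002, 0.445, 0, 0, 0], [0.195, 0.002, 0.445, 0, 0, 0]]

```text
time_s: 17.65
position: [0.5434, -0.3568, 0.0312]
ee_rot: [[-0.045, -0.999, 0.004], [-0.999, 0.045, -0.002], [0.002, -0.004, -1.0]]
contact_force: [0.3, 0.4, 0.3]
finger_gap: 0.0852
grasp_force: 0.0
```

>>> drive_tool:
  steps:
    - [[0, 0, 0, 0, 0, 0], [0, 0, 0, 0, 0, 0], [0, 0, 0, 0, 0, 0], [0, 0, 0, 0, 0, 0], [0, 0, 0, 0, 0, 0], [0, 0, 0, 0, 0, 0], [0, 0, 0, 0, 0, 0], [0, 0, 0, 0, 0, 0], [0, 0, 0, 0, 0, 0], [0, 0, 0, 0, 0, 0]]
  gripper: 1
  force: 30

```text
time_s: 18.48
position: [0.542, -0.3564, 0.0292]
ee_rot: [[-0.045, -0.999, 0.001], [-0.999, 0.045, -0.001], [0.001, -0.001, -1.0]]
contact_force: [-1.3, 1.1, 5.6]
finger_gap: 0.0331
grasp_force: 29.8
```

>>> drive_tool:
  steps:
    - [[0, 0, -0.2, 0, 0, 0], [0, 0, -0.4, 0, 0, 0], [0, 0, -0.6, 0, 0, 0], [0, 0, -0.7, 0, 0, 0], [0, 0, -0.7, 0, 0, 0], [0, 0, -0.7, 0, 0, 0], [0, 0, -0.7, 0, 0, 0]]

```text
time_s: 19.07
position: [0.541, -0.3557, 0.1669]
ee_rot: [[-0.046, -0.999, -0.002], [-0.999, 0.046, 0.002], [-0.002, 0.002, -1.0]]
contact_force: [0.1, -0.2, -1.2]
finger_gap: 0.0333
grasp_force: 30.3
```

Run:
```python
from h import *
s=observe();print(s['position'],s['contact_force'],s['finger_gap'])
tgt((.575,.007,.168),-.047)
```

```text
[ 0.54103001 -0.3556723   0.16692434] [ 0.05752807 -0.23180102 -1.21932243] 0.03330488947778904
shift [-1.8193 -0.0864 -0.0026] turn [0.0003 0.0003 0.0002] rows 9.0 1.0
```

>>> drive_tool:
  steps:
    - [[-1, -0.043, 0, 0, 0, 0], [-1, -0.043, 0, 0, 0, 0], [-1, -0.043, 0, 0, 0, 0], [-1, -0.043, 0, 0, 0, 0], [-1, -0.043, 0, 0, 0, 0], [-1, -0.043, 0, 0, 0, 0], [-1, -0.043, 0, 0, 0, 0]]

```text
time_s: 19.65
position: [0.5587, -0.1548, 0.1668]
ee_rot: [[-0.042, -0.999, -0.003], [-0.999, 0.042, 0.001], [-0.0, 0.003, -1.0]]
contact_force: [0.4, -0.8, -0.5]
finger_gap: 0.0331
grasp_force: 30.3
```

>>> drive_tool:
  steps:
    - [[-0.819, -0.043, 0, 0, 0, 0], [-0.819, -0.043, 0, 0, 0, 0], [-0.819, -0.043, 0, 0, 0, 0], [-0.819, -0.043, 0, 0, 0, 0], [-0.819, -0.043, 0, 0, 0, 0], [-0.819, -0.043, 0.15, 0, 0, 0], [-0.819, -0.043, 0.15, 0, 0, 0], [-0.819, -0.043, 0.15, 0, 0, 0], [-0.819, -0.043, 0.15, 0, 0, 0]]

```text
time_s: 20.4
position: [0.5756, 0.0052, 0.1387]
ee_rot: [[-0.047, -0.999, -0.001], [-0.999, 0.047, -0.001], [0.001, 0.001, -1.0]]
contact_force: [-0.6, -0.5, 0.9]
finger_gap: 0.0329
grasp_force: 30.3
```

Run:
```python
from h import *
w=place((.5744,.007))
cv2.imwrite('pics/w6.png',cv2.resize(w['image'][200:440,200:440],(480,480)))
```

```text
tcp [0.576  0.0054 0.1394] cap [9.39333e+01 5.75000e-01 5.40000e-03] bore [3.63039e+01 5.73900e-01 7.00000e-03]
```

View pics/w6.png

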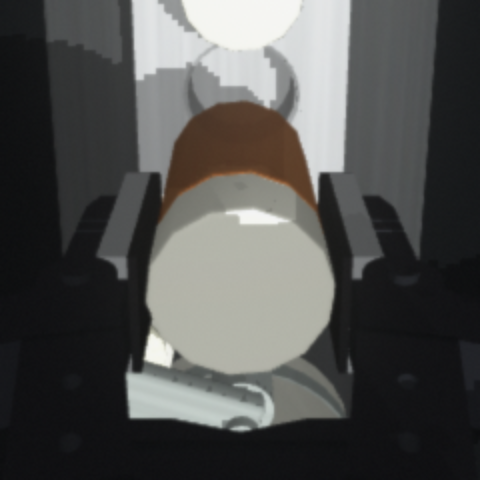

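>>> drive_tool:
  steps:
    - [[-0.0105, 0.006, 0.1, 0, 0, 0], [-0.0105, 0.006, 0.2, 0, 0, 0], [-0.0105, 0.006, 0.24, 0, 0, 0], [-0.0105, 0.006, 0.26, 0, 0, 0], [-0.0105, 0.006, 0.28, 0, 0, 0], [-0.0105, 0.006, 0.3, 0, 0, 0], [-0.0105, 0.006, 0.31, 0, 0, 0], [-0.0105, 0.006, 0.32, 0, 0, 0], [-0.0105, 0.006, 0.32, 0, 0, 0]]

```text
time_s: 21.2
position: [0.5748, 0.008, 0.075]
ee_rot: [[-0.046, -0.999, 0.001], [-0.999, 0.046, -0.001], [0.001, -0.001, -1.0]]
contact_force: [0.2, -3.0, 0.3]
finger_gap: 0.0332
grasp_force: 30.5
```

>>> drive_tool:
  steps:
    - [[0.003, 0, 0.015, 0, 0, 0], [0.003, 0, 0.03, 0, 0, 0], [0.003, 0, 0.045, 0, 0, 0], [0.003, 0, 0.06, 0, 0, 0], [0.003, 0, 0.075, 0, 0, 0], [0.003, 0, 0.085, 0, 0, 0], [0.003, 0, 0.085, 0, 0, 0]]

```text
time_s: 21.78
position: [0.5746, 0.0077, 0.0573]
ee_rot: [[-0.046, -0.999, 0.0], [-0.999, 0.046, -0.0], [0.0, -0.0, -1.0]]
contact_force: [2.5, -5.0, -1.6]
finger_gap: 0.0335
grasp_force: 30.4
```

>>> drive_tool:
  steps:
    - [[0, 0, 0, 0, 0, 0], [0, 0, 0, 0, 0, 0], [0, 0, 0, 0, 0, 0], [0, 0, 0, 0, 0, 0], [0, 0, 0, 0, 0, 0], [0, 0, 0, 0, 0, 0], [0, 0, -0.2, 0, 0, 0], [0, 0, -0.4, 0, 0, 0], [0, 0, -0.6, 0, 0, 0], [0, 0, -0.8, 0, 0, 0], [0, 0, -0.8, 0, 0, 0], [0, 0, -0.8, 0, 0, 0]]
  gripper: 0

```text
time_s: 22.78
position: [0.5757, 0.0083, 0.2205]
ee_rot: [[-0.046, -0.999, 0.006], [-0.999, 0.046, 0.002], [-0.002, -0.006, -1.0]]
contact_force: [0.4, 1.2, -0.8]
finger_gap: 0.0856
grasp_force: 0.0
```

Run:
```python
from h import *
s=observe();print(s['position'],s['joint_pos'])
w=optics.camera('wrist');c=optics.camera('scene');t=optics.camera('top')
cv2.imwrite('pics/w7.png',np.hstack([w['image'],c['image']])[:, :] if 0 else np.vstack([cv2.resize(w['image'],(400,300)),cv2.resize(c['image'][190:310,180:400],(400,218),interpolation=cv2.INTER_CUBIC)]))
for cam,ths in(('scene',('vial1','bar_knob','bar_pivot','key_grip')),('top',('bar_knob','bar_pivot','key_grip')),('wrist',('bar_knob','bar_pivot','vial1'))):
    for th in ths: print(cam,th,[(round(r['p'],2),np.round(r['point'],3).tolist()) for r in optics.place_of(cam,th)])
```

```text
[0.57568662 0.00833865 0.22054898] [ 2.86072731e-01  3.04936405e-01  1.48968545e-01  1.43764134e-04
 -1.40827217e+00 -3.31727595e-01]
scene vial1 [(0.77, [0.565, -0.194, 0.0]), (0.75, [0.579, 0.006, 0.029]), (0.59, [0.444, -0.178, -0.002]), (0.58, [0.572, -0.037, 0.03]), (0.5, [0.572, -0.077, 0.026]), (0.49, [0.573, 0.008, 0.049])]
scene bar_knob [(0.9, [0.682, 0.054, 0.115])]
scene bar_pivot [(0.77, [0.577, 0.096, 0.096])]
scene key_grip [(0.7, [0.714, -0.163, 0.0]), (0.56, [0.584, 0.177, 0.116])]
top bar_knob [(0.8, [0.679, 0.058, 0.112])]
top bar_pivot []
top key_grip []
wrist bar_knob [(0.92, [0.683, 0.054, 0.114])]
wrist bar_pivot [(0.62, [0.577, 0.096, 0.099])]
wrist vial1 [(0.97, [0.57, -0.074, 0.022]), (0.91, [0.574, 0.013, 0.024]), (0.63, [0.573, -0.034, 0.032])]
```

View pics/w7.png

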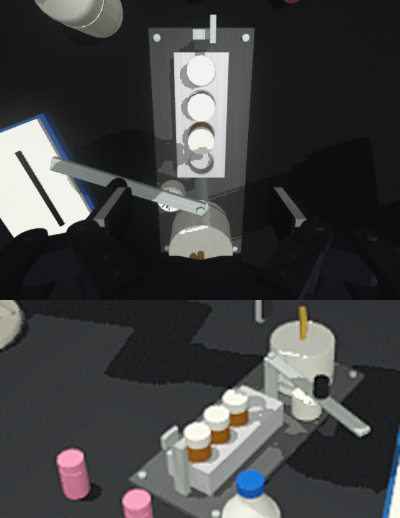

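Run:
```python
from h import *
w=optics.camera('wrist');s=optics.camera('scene')
for b in((.571,-.0765),(.573,-.0345),(.575,.0075)):
    print([fit(c,b,z,.017,A>-1,10) for c in(w,s) for z in(.088,.094)])
tgt((.68,.0555,.16),-.047)
```

```text
[array([42.0778,  0.57  , -0.075 ]), array([40.7611,  0.57  , -0.075 ]), array([37.6389,  0.571 , -0.0785]), array([35.4944,  0.575 , -0.0815])]
[array([ 7.020e+01,  5.725e-01, -3.350e-02]), array([ 6.22333e+01,  5.71500e-01, -3.40000e-02]), array([ 3.74056e+01,  5.72500e-01, -3.65000e-02]), array([31.6833,  0.5765, -0.0395])]
[array([5.93889e+01, 5.74500e-01, 8.00000e-03]), array([5.325e+01, 5.735e-01, 6.500e-03]), array([3.07944e+01, 5.74500e-01, 4.50000e-03]), array([2.61667e+01, 5.78000e-01, 2.50000e-03])]
shift [-0.2616 -0.517   0.2873] turn [0.     0.     0.0002] rows 4.0 1.0
```

All three caps fit at 88 mm and centred, so the vials are home. Now the bar knob.

>>> drive_tool:
  steps:
    - [[-0.262, -0.517, 0, 0, 0, 0], [-0.262, -0.517, 0, 0, 0, 0], [-0.262, -0.517, 0, 0, 0, 0], [-0.262, -0.517, 0.287, 0, 0, 0], [-0.262, -0.517, 0.287, 0, 0, 0], [-0.262, -0.517, 0.287, 0, 0, 0], [-0.262, -0.517, 0.287, 0, 0, 0], [-0.262, -0.517, 0.287, 0, 0, 0]]

```text
time_s: 24.2
position: [0.6807, 0.0552, 0.1622]
ee_rot: [[-0.046, -0.999, 0.003], [-0.999, 0.046, -0.0], [0.0, -0.003, -1.0]]
contact_force: [0.1, -0.1, 0.4]
finger_gap: 0.0855
grasp_force: 0.0
```

Run:
```python
from h import *
s=observe();print(s['position'])
w=save('wrist','w8.png')
print([(round(r['p'],2),np.round(r['point'],4).tolist()) for r in optics.place_of('wrist','bar_knob')])
tgt((.68,.0555,.107))
```

```text
[0.68067172 0.05522394 0.16220642]
[(0.86, [0.6828, 0.0539, 0.1192]), (0.62, [0.5788, 0.047, 0.0486])]
shift [-1.000e-04  5.100e-03  2.789e-01] turn [0. 0. 0.] rows 2.0 0.0
```

View pics/w8.png

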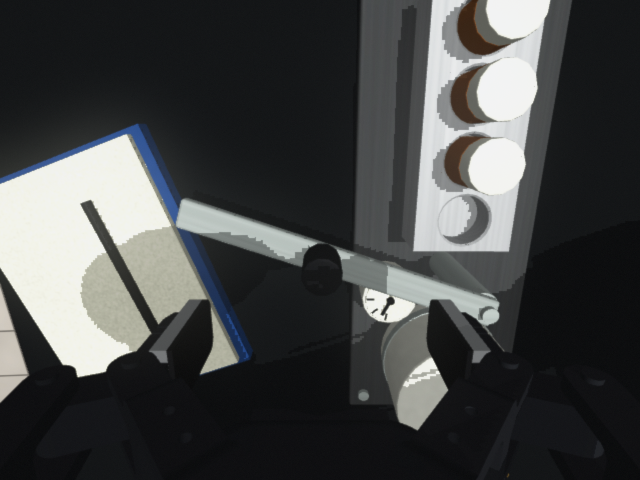

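>>> drive_tool:
  steps:
    - [[0, 0, 0.15, 0, 0, 0], [0, 0, 0.275, 0, 0, 0], [0, 0, 0.275, 0, 0, 0], [0, 0, 0.275, 0, 0, 0], [0, 0, 0.275, 0, 0, 0]]

```text
time_s: 24.72
position: [0.6812, 0.0554, 0.1079]
ee_rot: [[-0.045, -0.999, 0.004], [-0.999, 0.045, -0.0], [-0.0, -0.004, -1.0]]
contact_force: [-0.1, 0.4, 0.4]
finger_gap: 0.0853
grasp_force: 0.0
```

>>> drive_tool:
  steps:
    - [[0, 0, 0, 0, 0, 0], [0, 0, 0, 0, 0, 0], [0, 0, 0, 0, 0, 0], [0, 0, 0, 0, 0, 0], [0, 0, 0, 0, 0, 0], [0, 0, 0, 0, 0, 0], [0, 0, 0, 0, 0, 0], [0, 0, 0, 0, 0, 0], [0, 0, 0, 0, 0, 0], [0, 0, 0, 0, 0, 0], [0, 0, 0, 0, 0, 0]]
  gripper: 1
  force: 20

```text
time_s: 25.63
position: [0.6799, 0.0556, 0.1054]
ee_rot: [[-0.046, -0.999, 0.0], [-0.999, 0.046, 0.0], [-0.0, -0.0, -1.0]]
contact_force: [-3.4, 0.5, 5.6]
finger_gap: 0.0209
grasp_force: 21.6
```

Run:
```python
from h import *
s=observe();p=np.array(s['position']);print(p,s['finger_gap'],s['contact_force'],s['joint_pos'])
R=np.array(s['ee_rot']);pv=np.array([.579,.096]);d=p[:2]-pv;print(np.hypot(*d))
r=.108;a0=np.arctan2(d[1],d[0]);aend=-np.pi/2-.047
print(a0,(a0-aend))
for f in np.r_[np.linspace(0,1,13)[1:],1.03]:
    a=a0+(aend-a0)*f; q=pv+r*np.array([np.cos(a),np.sin(a)]); 
    print((R.T@np.r_[q-(pv+r*d/np.hypot(*d)),0]/.2).round(3)[:2].tolist(), q.round(4))
```

```text
[0.6799243  0.05562482 0.1054392 ] 0.020878227870485513 [-3.37123449  0.51335271  5.60841902] [ 3.09932790e-01  5.71431623e-01  2.70933054e-01 -3.63741634e-06
 -1.27018553e+00 -3.55545676e-01]
0.10870083154621442
-0.38055304103673293 1.2372432857581637
[0.052, 0.021] [0.6746 0.0458]
[0.101, 0.047] [0.6689 0.0362]
[0.147, 0.078] [0.6623 0.0273]
[0.19, 0.114] [0.6548 0.0191]
[0.228, 0.154] [0.6465 0.0117]
[0.263, 0.197] [0.6374 0.0052]
[0.293, 0.244] [ 6.278e-01 -4.000e-04]
[0.318, 0.294] [ 0.6176 -0.0049]
[0.337, 0.346] [ 0.607  -0.0083]
[0.351, 0.4] [ 0.5961 -0.0106]
[0.36, 0.455] [ 0.5851 -0.0118]
[0.362, 0.511] [ 0.5739 -0.0119]
[0.362, 0.531] [ 0.5699 -0.0116]
```

>>> drive_tool:
  steps:
    - [[0.052, 0.021, -0.005, 0, 0, 0], [0.101, 0.047, -0.005, 0, 0, 0], [0.147, 0.078, -0.005, 0, 0, 0], [0.19, 0.114, -0.005, 0, 0, 0], [0.228, 0.154, -0.005, 0, 0, 0], [0.263, 0.197, -0.005, 0, 0, 0], [0.293, 0.244, -0.005, 0, 0, 0], [0.318, 0.294, -0.005, 0, 0, 0], [0.337, 0.346, -0.005, 0, 0, 0], [0.351, 0.4, -0.005, 0, 0, 0], [0.358, 0.44, -0.005, 0, 0, 0], [0.358, 0.44, -0.005, 0, 0, 0]]

```text
time_s: 26.63
position: [0.5871, -0.0136, 0.1058]
ee_rot: [[-0.047, -0.999, -0.001], [-0.999, 0.047, -0.001], [0.001, 0.001, -1.0]]
contact_force: [0.7, -5.4, -3.9]
finger_gap: 0.021
grasp_force: 21.0
```

>>> drive_tool:
  steps:
    - [[0.002, 0.025, 0, 0, 0, 0], [0.004, 0.05, 0, 0, 0, 0], [0.004, 0.075, 0, 0, 0, 0], [0.004, 0.085, 0, 0, 0, 0], [0.004, 0.095, 0, 0, 0, 0], [0.004, 0.095, 0, 0, 0, 0]]

```text
time_s: 27.13
position: [0.574, -0.0125, 0.106]
ee_rot: [[-0.045, -0.999, 0.008], [-0.999, 0.045, -0.001], [0.001, -0.008, -1.0]]
contact_force: [17.9, -8.4, -14.9]
finger_gap: 0.0213
grasp_force: 21.3
```

>>> drive_tool:
  steps:
    - [[0, -0.02, 0, 0, 0, 0], [0, -0.02, 0, 0, 0, 0], [0, -0.02, 0, 0, 0, 0], [0, -0.02, 0, 0, 0, 0], [0, -0.02, 0, 0, 0, 0], [0, -0.02, 0, 0, 0, 0], [0, -0.02, -0.2, 0, 0, 0], [0, -0.02, -0.4, 0, 0, 0], [0, -0.02, -0.5, 0, 0, 0], [0, -0.02, -0.5, 0, 0, 0]]
  gripper: 0

```text
time_s: 27.97
position: [0.5764, -0.0121, 0.2125]
ee_rot: [[-0.045, -0.999, 0.011], [-0.999, 0.045, 0.001], [-0.001, -0.011, -1.0]]
contact_force: [0.8, -0.1, 0.3]
finger_gap: 0.0852
grasp_force: 0.0
```

>>> drive_tool:
  steps:
    - [[-0.7, 0.01, 0, 0, 0, 0], [-0.7, 0.01, 0, 0, 0, 0], [-0.7, 0.01, 0, 0, 0, 0], [-0.7, 0.01, 0, 0, 0, 0], [-0.7, 0.01, 0, 0, 0, 0], [-0.7, 0.01, 0, 0, 0, 0]]

```text
time_s: 28.47
position: [0.5778, 0.1288, 0.2056]
ee_rot: [[-0.044, -0.999, -0.001], [-0.999, 0.044, -0.0], [0.0, 0.001, -1.0]]
contact_force: [-0.3, 0.2, 0.4]
finger_gap: 0.0855
grasp_force: 0.0
```

Run:
```python
from h import *
s=observe();print(s['position'],s['joint_pos'])
w=save('wrist','w9.png')
print([(th,round(r['p'],2),np.round(r['point'],4).tolist()) for th in('key_grip','bar_knob','bar_pivot') for r in optics.place_of('wrist',th)])
m=cv2.inRange(cv2.cvtColor(w['image'],cv2.COLOR_BGR2HSV),(12,90,80),(35,255,255))
n,l,st,ce=cv2.connectedComponentsWithStats(m)
for i in range(1,n):
    if st[i,4]>150: print(ce[i],st[i],atz(w,ce[i],.129))
optics.camera('scene');print([(th,round(r['p'],2),np.round(r['point'],4).tolist()) for th in('key_grip','bar_knob') for r in optics.place_of('scene',th)])
```

```text
[0.57777123 0.12884805 0.20560556] [ 4.83210039e-01  3.47290434e-01  1.71519343e-01 -1.38974729e-04
 -1.39600467e+00 -5.26796810e-01]
[('key_grip', 0.91, [0.5847, 0.1756, 0.1162]), ('key_grip', 0.75, [0.5747, 0.0963, 0.0998]), ('bar_knob', 0.94, [0.5724, -0.0146, 0.1175]), ('bar_pivot', 0.7, [0.5732, 0.0932, 0.097])]
[314.80792683 310.52515244] [ 293  281   44   63 1312] [0.582102   0.17094938 0.129     ]
[('key_grip', 0.46, [0.5836, 0.1762, 0.1205]), ('bar_knob', 0.73, [0.5747, -0.0128, 0.113])]
```

View pics/w9.png

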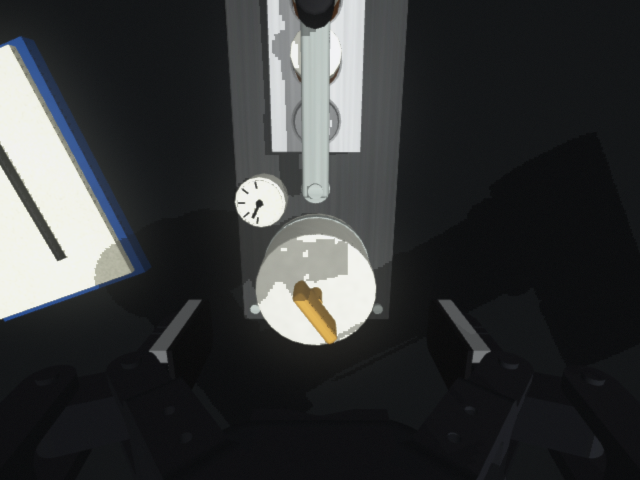

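```bash
cat >> h.py <<'E'
def keyfit(w,c0=(.583,.179),th0=-1.0,R=8):
    m=cv2.inRange(cv2.cvtColor(w['image'],cv2.COLOR_BGR2HSV),(10,80,50),(38,255,255))
    best=(-1,)
    from scipy.optimize import minimize
    def f(p):
        c,s=np.cos(p[2]),np.sin(p[2])
        pts=[(p[0]+c*u-s*v,p[1]+s*u+c*v,z) for u in(-.022,.022) for v in(-.0045,.0045) for z in(.103,.129)]
        h=cv2.convexHull((proj(w,pts)*16).astype(np.int32))
        k=np.zeros_like(m);cv2.fillConvexPoly(k,h,255,cv2.LINE_AA,4)
        return -np.minimum(k,m).sum(dtype=float)/np.maximum(k,m).sum(dtype=float)
    r=min((minimize(f,(*c0,t),method='Nelder-Mead',options=dict(initial_simplex=[(*c0,t),(c0[0]+.004,c0[1],t),(c0[0],c0[1]+.004,t),(*c0,t+.15)])) for t in th0+np.linspace(-.6,.6,7)),key=lambda r:r.fun)
    return r.x.round(4),round(r.fun,3)
E
python3 - <<'E'
from h import *
w=optics.camera('wrist');x,f=keyfit(w);print(x,f,'key angle',-x[2]-.047)
t=optics.camera('top');print(keyfit(t))
t=optics.camera('scene');print(keyfit(t))
tgt((.583,.178,.16))
E
```

```text
[ 0.5821  0.1777 -1.112 ] -0.749 key angle 1.0650000000000002
(array([ 0.583,  0.179, -1.6  ]), np.float64(-0.0))
(array([ 0.5841,  0.1729, -0.9829]), np.float64(-0.025))
shift [-0.2535 -0.0121  0.2306] turn [0. 0. 0.] rows 2.0 0.0
```

>>> drive_tool:
  steps:
    - [[-0.25, -0.01, 0, 0, 0, -0.08], [-0.25, -0.01, 0, 0, 0, -0.08], [-0.25, -0.01, 0, 0, 0, -0.08], [-0.25, -0.01, 0, 0, 0, -0.08], [-0.25, -0.01, 0.2, 0, 0, -0.08], [-0.25, -0.01, 0.2, 0, 0, -0.08], [-0.25, -0.01, 0.2, 0, 0, -0.08], [-0.25, -0.01, 0.2, 0, 0, -0.08]]

```text
time_s: 29.63
position: [0.5833, 0.1776, 0.1677]
ee_rot: [[0.441, -0.898, 0.002], [-0.898, -0.441, -0.0], [0.001, -0.001, -1.0]]
contact_force: [0.4, 0.1, 1.1]
finger_gap: 0.0851
grasp_force: 0.0
```

Run:
```python
from h import *
w=optics.camera('wrist');print(keyfit(w,th0=-1.05));s=observe();print(s['position'],s['joint_pos'])
R=np.array(s['ee_rot']);print(np.degrees(np.arctan2(R[1,1],R[0,1])))
print([(r['p'],r['point']) for r in optics.place_of('wrist','key_grip')][:1])
tgt((.583,.178,.1))
```

```text
(array([ 0.582 ,  0.179 , -1.0388]), np.float64(-0.667))
[0.58374686 0.17791602 0.16835437] [ 5.52300708e-01  3.95453890e-01  1.47330015e-01  1.13440715e-03
 -1.31951836e+00 -9.60125037e-02]
-153.84047639726924
[(0.86, [0.5867, 0.1775, 0.1181])]
shift [-0.0016  0.0051  0.3424] turn [0. 0. 0.] rows 2.0 0.0
```

>>> drive_tool:
  steps:
    - [[0, 0.004, 0.15, 0, 0, -0.005], [0, 0.004, 0.3, 0, 0, -0.005], [0, 0.004, 0.34, 0, 0, -0.005], [0, 0.004, 0.34, 0, 0, -0.005], [0, 0.004, 0.34, 0, 0, -0.005]]

```text
time_s: 30.15
position: [0.5828, 0.1775, 0.0998]
ee_rot: [[0.469, -0.883, 0.002], [-0.883, -0.469, -0.0], [0.001, -0.002, -1.0]]
contact_force: [0.3, 0.5, 1.5]
finger_gap: 0.0855
grasp_force: 0.0
```

>>> drive_tool:
  steps:
    - [[0, 0, 0, 0, 0, 0], [0, 0, 0, 0, 0, 0], [0, 0, 0, 0, 0, 0], [0, 0, 0, 0, 0, 0], [0, 0, 0, 0, 0, 0], [0, 0, 0, 0, 0, 0], [0, 0, 0, 0, 0, 0], [0, 0, 0, 0, 0, 0], [0, 0, 0, 0, 0, 0], [0, 0, 0, 0, 0, 0], [0, 0, 0, 0, 0, 0], [0, 0, 0, 0, 0, 0]]
  gripper: 1
  force: 70

```text
time_s: 31.15
position: [0.5832, 0.178, 0.0987]
ee_rot: [[0.47, -0.883, 0.003], [-0.883, -0.47, 0.001], [0.0, -0.003, -1.0]]
contact_force: [5.2, 1.3, -1.0]
finger_gap: 0.008
grasp_force: 68.6
```

>>> drive_tool:
  steps:
    - [[0, 0, 0, 0, 0, 0.018], [0, 0, 0, 0, 0, 0.036], [0, 0, 0, 0, 0, 0.054], [0, 0, 0, 0, 0, 0.072], [0, 0, 0, 0, 0, 0.09], [0, 0, 0, 0, 0, 0.1], [0, 0, 0, 0, 0, 0.1]]

```text
time_s: 31.73
position: [0.583, 0.178, 0.0987]
ee_rot: [[-0.142, -0.99, 0.003], [-0.99, 0.142, 0.001], [-0.002, -0.003, -1.0]]
contact_force: [4.2, 1.5, -0.0]
finger_gap: 0.0077
grasp_force: 68.6
```

Run:
```python
from h import *
s=observe();print(s['position'],s['joint_pos'],s['contact_force'],s['torque'],s['finger_gap'])
```

```text
[0.58301031 0.17803314 0.09873011] [ 5.52741254e-01  4.37604901e-01  2.94643887e-02  5.16528549e-04
 -1.15962657e+00 -6.95032048e-01] [ 4.21510411  1.47795991 -0.03262872] [ 0.69544518 -1.65379897 -0.06264587] 0.007710223096202434
```

>>> drive_tool:
  steps:
    - [[0, 0, 0, 0, 0, 0.019], [0, 0, 0, 0, 0, 0.038], [0, 0, 0, 0, 0, 0.057], [0, 0, 0, 0, 0, 0.076], [0, 0, 0, 0, 0, 0.095], [0, 0, 0, 0, 0, 0.114], [0, 0, 0, 0, 0, 0.133], [0, 0, 0, 0, 0, 0.152], [0, 0, 0, 0, 0, 0.171], [0, 0, 0, 0, 0, 0.19], [0, 0, 0, 0, 0, 0.2], [0, 0, 0, 0, 0, 0.2]]

```text
time_s: 32.73
position: [0.5828, 0.1783, 0.0987]
ee_rot: [[-0.985, -0.173, 0.003], [-0.173, 0.985, 0.002], [-0.003, 0.001, -1.0]]
contact_force: [5.0, 3.4, -1.1]
finger_gap: 0.0078
grasp_force: 68.7
```

>>> drive_tool:
  steps:
    - [[0, 0, 0, 0, 0, 0.019], [0, 0, 0, 0, 0, 0.038], [0, 0, 0, 0, 0, 0.057], [0, 0, 0, 0, 0, 0.076], [0, 0, 0, 0, 0, 0.095], [0, 0, 0, 0, 0, 0.114], [0, 0, 0, 0, 0, 0.133], [0, 0, 0, 0, 0, 0.133]]

```text
time_s: 33.4
position: [0.5829, 0.1785, 0.0987]
ee_rot: [[-0.787, 0.617, 0.003], [0.617, 0.787, 0.002], [-0.001, 0.003, -1.0]]
contact_force: [4.6, 2.9, 0.1]
finger_gap: 0.0082
grasp_force: 68.7
```

Run:
```python
from h import *
s=observe();print(s['position'],s['joint_pos'],s['contact_force'],s['torque'],s['finger_gap'])
```

```text
[0.58288661 0.17848178 0.09873049] [ 5.53100168e-01  4.37508883e-01  2.95836538e-02 -1.91840062e-04
 -1.15948455e+00 -2.78849345e+00] [4.64559993 2.88918648 0.12857694] [ 1.2376683  -1.4950551  -0.08508792] 0.008216724640076818
```

>>> drive_tool:
  steps:
    - [[0, 0, 0, 0, 0, 0], [0, 0, 0, 0, 0, 0], [0, 0, 0, 0, 0, 0], [0, 0, 0, 0, 0, 0], [0, 0, 0, 0, 0, 0], [0, 0, 0, 0, 0, 0], [0, 0, 0, 0, 0, 0], [0, 0, 0, 0, 0, -0.019], [0, 0, 0, 0, 0, -0.038], [0, 0, 0, 0, 0, -0.057], [0, 0, 0, 0, 0, -0.076], [0, 0, 0, 0, 0, -0.095]]
  gripper: 0

```text
time_s: 34.4
position: [0.5817, 0.1773, 0.0981]
ee_rot: [[-0.998, 0.058, -0.0], [0.058, 0.998, -0.0], [0.0, -0.0, -1.0]]
contact_force: [-0.1, -0.7, -0.3]
finger_gap: 0.0854
grasp_force: 0.0
```

>>> drive_tool:
  steps:
    - [[0, 0, 0, 0, 0, -0.019], [0, 0, 0, 0, 0, -0.038], [0, 0, 0, 0, 0, -0.057], [0, 0, 0, 0, 0, -0.076], [0, 0, 0, 0, 0, -0.095], [0, 0, 0, 0, 0, -0.114], [0, 0, 0, 0, 0, -0.133], [0, 0, 0, 0, 0, -0.152], [0, 0, 0, 0, 0, -0.171], [0, 0, 0, 0, 0, -0.19], [0, 0, 0, 0, 0, -0.209], [0, 0, 0, 0, 0, -0.22]]

```text
time_s: 35.4
position: [0.5817, 0.1773, 0.0981]
ee_rot: [[-0.244, -0.97, -0.0], [-0.97, 0.244, -0.0], [0.0, 0.0, -1.0]]
contact_force: [-0.2, 0.3, -0.3]
finger_gap: 0.0853
grasp_force: 0.0
```

>>> drive_tool:
  steps:
    - [[0, 0, 0, 0, 0, -0.019], [0, 0, 0, 0, 0, -0.038], [0, 0, 0, 0, 0, -0.057], [0, 0, 0, 0, 0, -0.076], [0, 0, 0, 0, 0, -0.095], [0, 0, 0, 0, 0, -0.114], [0, 0, 0, 0, 0, -0.133], [0, 0, 0, 0, 0, -0.152], [0, 0, 0, 0, 0, -0.171], [0, 0, 0, 0, 0, -0.185], [0, 0, 0, 0, 0, -0.185]]

```text
time_s: 36.32
position: [0.5817, 0.1774, 0.0981]
ee_rot: [[0.791, -0.612, -0.0], [-0.612, -0.791, -0.0], [-0.0, 0.0, -1.0]]
contact_force: [0.0, 0.9, -0.5]
finger_gap: 0.0853
grasp_force: 0.0
```

Run:
```python
from h import *
s=observe();print(s['position'],s['joint_pos'],s['contact_force'],s['finger_gap'])
```

```text
[0.58170792 0.17736681 0.09808662] [ 5.52644209e-01  4.37569094e-01  2.78636657e-02 -7.02721656e-06
 -1.16122354e+00  3.59909441e-01] [ 0.04980072  0.86377186 -0.53112074] 0.08532035008729853
```

>>> drive_tool:
  steps:
    - [[0.002, -0.007, 0, 0, 0, 0], [0.002, -0.007, 0, 0, 0, 0], [0.002, -0.007, 0, 0, 0, 0], [0.002, -0.007, 0, 0, 0, 0], [0.002, -0.007, 0, 0, 0, 0], [0.002, -0.007, 0, 0, 0, 0], [0.002, -0.007, 0, 0, 0, 0], [0.002, -0.007, 0, 0, 0, 0], [0.002, -0.007, 0, 0, 0, 0], [0.002, -0.007, 0, 0, 0, 0], [0.002, -0.007, 0, 0, 0, 0], [0.002, -0.007, 0, 0, 0, 0]]
  gripper: 1
  force: 70

```text
time_s: 37.32
position: [0.5831, 0.1784, 0.0982]
ee_rot: [[0.789, -0.614, 0.0], [-0.614, -0.789, 0.0], [0.0, -0.0, -1.0]]
contact_force: [0.8, 0.9, 0.8]
finger_gap: 0.0079
grasp_force: 68.5
```

>>> drive_tool:
  steps:
    - [[0, 0, 0, 0, 0, 0.019], [0, 0, 0, 0, 0, 0.038], [0, 0, 0, 0, 0, 0.057], [0, 0, 0, 0, 0, 0.076], [0, 0, 0, 0, 0, 0.095], [0, 0, 0, 0, 0, 0.114], [0, 0, 0, 0, 0, 0.133], [0, 0, 0, 0, 0, 0.152], [0, 0, 0, 0, 0, 0.171], [0, 0, 0, 0, 0, 0.19], [0, 0, 0, 0, 0, 0.2], [0, 0, 0, 0, 0, 0.2]]

```text
time_s: 38.32
position: [0.5832, 0.1785, 0.0982]
ee_rot: [[-0.343, -0.94, 0.001], [-0.94, 0.343, 0.0], [-0.001, -0.0, -1.0]]
contact_force: [0.9, 1.4, 0.9]
finger_gap: 0.008
grasp_force: 68.5
```

>>> drive_tool:
  steps:
    - [[0, 0, 0, 0, 0, 0.019], [0, 0, 0, 0, 0, 0.038], [0, 0, 0, 0, 0, 0.057], [0, 0, 0, 0, 0, 0.076], [0, 0, 0, 0, 0, 0.095], [0, 0, 0, 0, 0, 0.114], [0, 0, 0, 0, 0, 0.133], [0, 0, 0, 0, 0, 0.152], [0, 0, 0, 0, 0, 0.171], [0, 0, 0, 0, 0, 0.19], [0, 0, 0, 0, 0, 0.2], [0, 0, 0, 0, 0, 0.2]]

```text
time_s: 39.32
position: [0.5833, 0.1783, 0.0982]
ee_rot: [[-0.999, 0.033, 0.001], [0.033, 0.999, 0.0], [-0.001, 0.0, -1.0]]
contact_force: [1.7, 0.5, 1.1]
finger_gap: 0.0078
grasp_force: 68.5
```

>>> drive_tool:
  steps:
    - [[0, 0, 0, 0, 0, 0.019], [0, 0, 0, 0, 0, 0.038], [0, 0, 0, 0, 0, 0.057], [0, 0, 0, 0, 0, 0.076], [0, 0, 0, 0, 0, 0.095], [0, 0, 0, 0, 0, 0.1], [0, 0, 0, 0, 0, 0.1]]

```text
time_s: 39.9
position: [0.5833, 0.1782, 0.0982]
ee_rot: [[-0.791, 0.612, 0.001], [0.612, 0.791, 0.0], [-0.0, 0.0, -1.0]]
contact_force: [1.4, 1.1, -0.1]
finger_gap: 0.0079
grasp_force: 68.5
```

Run:
```python
from h import *
s=observe();print(s['position'],s['joint_pos'],s['contact_force'],s['torque'],s['finger_gap'])
```

```text
[0.58325482 0.17823055 0.09820217] [ 5.52696870e-01  4.40137579e-01  3.21661622e-02  3.17804036e-04
 -1.16225324e+00 -2.78262156e+00] [ 1.3781394   1.07462938 -0.14463503] [ 0.15487632 -0.54458283 -0.03021577] 0.007850476316354778
```

>>> drive_tool:
  steps:
    - [[0, 0, 0, 0, 0, 0], [0, 0, 0, 0, 0, 0], [0, 0, 0, 0, 0, 0], [0, 0, 0, 0, 0, 0], [0, 0, 0, 0, 0, 0], [0, 0, 0, 0, 0, 0], [0, 0, 0, 0, 0, 0], [0, 0, 0, 0, 0, -0.019], [0, 0, 0, 0, 0, -0.038], [0, 0, 0, 0, 0, -0.057], [0, 0, 0, 0, 0, -0.076], [0, 0, 0, 0, 0, -0.095]]
  gripper: 0

```text
time_s: 40.9
position: [0.5829, 0.1783, 0.0981]
ee_rot: [[-0.998, 0.058, -0.0], [0.058, 0.998, -0.0], [0.0, -0.0, -1.0]]
contact_force: [-0.2, -0.2, -0.4]
finger_gap: 0.0853
grasp_force: 0.0
```

>>> drive_tool:
  steps:
    - [[0, 0, 0, 0, 0, -0.019], [0, 0, 0, 0, 0, -0.038], [0, 0, 0, 0, 0, -0.057], [0, 0, 0, 0, 0, -0.076], [0, 0, 0, 0, 0, -0.095], [0, 0, 0, 0, 0, -0.114], [0, 0, 0, 0, 0, -0.133], [0, 0, 0, 0, 0, -0.152], [0, 0, 0, 0, 0, -0.171], [0, 0, 0, 0, 0, -0.19], [0, 0, 0, 0, 0, -0.209], [0, 0, 0, 0, 0, -0.22]]

```text
time_s: 41.9
position: [0.5829, 0.1782, 0.0981]
ee_rot: [[-0.244, -0.97, -0.0], [-0.97, 0.244, -0.0], [0.0, 0.0, -1.0]]
contact_force: [1.0, 0.2, -0.5]
finger_gap: 0.0853
grasp_force: 0.0
```

>>> drive_tool:
  steps:
    - [[0, 0, 0, 0, 0, -0.019], [0, 0, 0, 0, 0, -0.038], [0, 0, 0, 0, 0, -0.057], [0, 0, 0, 0, 0, -0.076], [0, 0, 0, 0, 0, -0.095], [0, 0, 0, 0, 0, -0.114], [0, 0, 0, 0, 0, -0.133], [0, 0, 0, 0, 0, -0.152], [0, 0, 0, 0, 0, -0.171], [0, 0, 0, 0, 0, -0.185], [0, 0, 0, 0, 0, -0.185]]

```text
time_s: 42.82
position: [0.5829, 0.1782, 0.0981]
ee_rot: [[0.791, -0.612, 0.0], [-0.612, -0.791, -0.0], [0.0, -0.0, -1.0]]
contact_force: [-0.3, -0.2, 0.7]
finger_gap: 0.0852
grasp_force: 0.0
```

>>> drive_tool:
  steps:
    - [[0, 0, 0, 0, 0, 0], [0, 0, 0, 0, 0, 0], [0, 0, 0, 0, 0, 0], [0, 0, 0, 0, 0, 0], [0, 0, 0, 0, 0, 0], [0, 0, 0, 0, 0, 0], [0, 0, 0, 0, 0, 0], [0, 0, 0, 0, 0, 0], [0, 0, 0, 0, 0, 0], [0, 0, 0, 0, 0, 0], [0, 0, 0, 0, 0, 0], [0, 0, 0, 0, 0, 0]]
  gripper: 1
  force: 70

```text
time_s: 43.82
position: [0.583, 0.1784, 0.0982]
ee_rot: [[0.789, -0.614, 0.0], [-0.614, -0.789, 0.0], [0.0, -0.0, -1.0]]
contact_force: [-0.4, 0.4, 1.1]
finger_gap: 0.008
grasp_force: 68.5
```

>>> drive_tool:
  steps:
    - [[0, 0, 0, 0, 0, 0.019], [0, 0, 0, 0, 0, 0.038], [0, 0, 0, 0, 0, 0.057], [0, 0, 0, 0, 0, 0.076], [0, 0, 0, 0, 0, 0.095], [0, 0, 0, 0, 0, 0.114], [0, 0, 0, 0, 0, 0.133], [0, 0, 0, 0, 0, 0.152], [0, 0, 0, 0, 0, 0.171], [0, 0, 0, 0, 0, 0.19], [0, 0, 0, 0, 0, 0.2], [0, 0, 0, 0, 0, 0.2]]

```text
time_s: 44.82
position: [0.5832, 0.1784, 0.0982]
ee_rot: [[-0.342, -0.94, 0.001], [-0.94, 0.342, 0.0], [-0.001, -0.0, -1.0]]
contact_force: [0.4, 1.3, 1.3]
finger_gap: 0.0082
grasp_force: 68.5
```

>>> drive_tool:
  steps:
    - [[0, 0, 0, 0, 0, 0.019], [0, 0, 0, 0, 0, 0.038], [0, 0, 0, 0, 0, 0.057], [0, 0, 0, 0, 0, 0.076], [0, 0, 0, 0, 0, 0.095], [0, 0, 0, 0, 0, 0.114], [0, 0, 0, 0, 0, 0.12], [0, 0, 0, 0, 0, 0.12]]

```text
time_s: 45.48
position: [0.5832, 0.1784, 0.0982]
ee_rot: [[-0.891, -0.453, 0.001], [-0.453, 0.891, 0.0], [-0.001, -0.0, -1.0]]
contact_force: [1.7, -0.6, 0.4]
finger_gap: 0.008
grasp_force: 68.5
```

Run:
```python
from h import *
s=observe();R=np.array(s['ee_rot']);print(s['position'],s['joint_pos'],s['contact_force'],s['torque'],s['effort'][5],s['finger_gap'])
y=np.arctan2(R[1,1],R[0,1]); print('key', (-(y-np.pi/2)-.047)%np.pi+2*np.pi)
```

```text
[0.58323606 0.1783681  0.09819942] [ 5.52817159e-01  4.40118833e-01  3.21934300e-02  1.49444239e-04
 -1.16216253e+00 -1.65336046e+00] [ 1.7320994  -0.62731874  0.39332968] [ 0.29935191 -0.34136178 -0.01653658] -0.694480799138546 0.00804334302358233
key 8.907465633350428
```

>>> drive_tool:
  steps:
    - [[0, 0, 0, 0, 0, 0.01], [0, 0, 0, 0, 0, 0.02], [0, 0, 0, 0, 0, 0.025], [0, 0, 0, 0, 0, 0.03], [0, 0, 0, 0, 0, 0.03]]

```text
time_s: 45.9
position: [0.5833, 0.1784, 0.0983]
ee_rot: [[-0.959, -0.283, 0.001], [-0.283, 0.959, -0.001], [-0.001, -0.001, -1.0]]
contact_force: [1.7, 0.9, 0.2]
finger_gap: 0.008
grasp_force: 98.5
```

Run:
```python
from h import *
s=observe();R=np.array(s['ee_rot']);print(s['joint_pos'][5],s['torque'],s['effort'][5])
y=np.arctan2(R[1,1],R[0,1]); print('key', (-(y-np.pi/2)-.047)%np.pi+2*np.pi)
```

```text
-1.8381051886016895 [ 0.18438339 -0.42481278  1.92420438] -2.3589684069156647
key 9.091284561129024
```

>>> drive_tool:
  steps:
    - [[0, 0, 0, 0, 0, -0.01], [0, 0, 0, 0, 0, -0.01], [0, 0, 0, 0, 0, -0.01]]

```text
time_s: 46.15
position: [0.5833, 0.1784, 0.0982]
ee_rot: [[-0.941, -0.338, 0.001], [-0.338, 0.941, 0.0], [-0.001, -0.0, -1.0]]
contact_force: [1.4, 0.9, 0.4]
finger_gap: 0.0084
grasp_force: 72.7
```

>>> drive_tool:
  steps:
    - [[0, 0, 0, 0, 0, 0], [0, 0, 0, 0, 0, 0], [0, 0, 0, 0, 0, 0], [0, 0, 0, 0, 0, 0], [0, 0, 0, 0, 0, 0], [0, 0, 0, 0, 0, 0], [0, 0, 0, 0, 0, 0], [0, 0, -0.2, 0, 0, 0], [0, 0, -0.4, 0, 0, 0], [0, 0, -0.5, 0, 0, 0], [0, 0, -0.5, 0, 0, 0], [0, 0, -0.5, 0, 0, 0]]
  gripper: 0

```text
time_s: 47.15
position: [0.5836, 0.1787, 0.1999]
ee_rot: [[-0.941, -0.337, 0.003], [-0.337, 0.941, 0.002], [-0.004, 0.001, -1.0]]
contact_force: [0.2, -0.2, -0.4]
finger_gap: 0.0854
grasp_force: 0.0
```

>>> drive_tool:
  steps:
    - [[0.3, 0, -0.2, 0, 0, -0.019], [0.6, 0, -0.2, 0, 0, -0.038], [0.6, 0, -0.2, 0, 0, -0.057], [0.6, 0, -0.2, 0, 0, -0.076], [0.6, 0, -0.2, 0, 0, -0.09], [0.6, 0, -0.2, 0, 0, -0.09], [0.6, 0, -0.2, 0, 0, -0.09]]

```text
time_s: 47.73
position: [0.4695, 0.1377, 0.2372]
ee_rot: [[-0.617, -0.787, -0.002], [-0.787, 0.617, -0.001], [0.001, 0.001, -1.0]]
contact_force: [1.0, -0.1, 0.1]
finger_gap: 0.0854
grasp_force: 0.0
```

Run:
```python
from h import *
s=observe();print(s['position'],s['contact_force'])
w=optics.camera('wrist');print('key',keyfit(w,th0=-.047-9+2*np.pi+np.pi))
c=optics.camera('scene')
for cam,th in(('wrist','bar_knob'),('scene','bar_knob'),('scene','vial1')): print(th,[(round(r['p'],2),np.round(r['point'],3).tolist()) for r in optics.place_of(cam,th)])
cv2.imwrite('pics/f.png',np.vstack([cv2.resize(w['image'],(400,300)),cv2.resize(c['image'][180:320,180:400],(400,255),interpolation=cv2.INTER_CUBIC)]))
```

```text
[0.46951282 0.13767799 0.2372038 ] [ 0.9849555  -0.06816369  0.12759643]
key (array([0.582 , 0.1775, 0.4218]), np.float64(-0.28))
bar_knob [(0.87, [0.574, -0.011, 0.117])]
bar_knob [(0.68, [0.574, -0.016, 0.117]), (0.29, [0.573, -0.032, 0.046])]
vial1 [(0.71, [0.44, -0.175, -0.002]), (0.68, [0.571, -0.074, 0.029]), (0.67, [0.572, -0.038, 0.027]), (0.64, [0.578, 0.006, 0.025]), (0.61, [0.562, -0.19, 0.002])]
```

View pics/f.png

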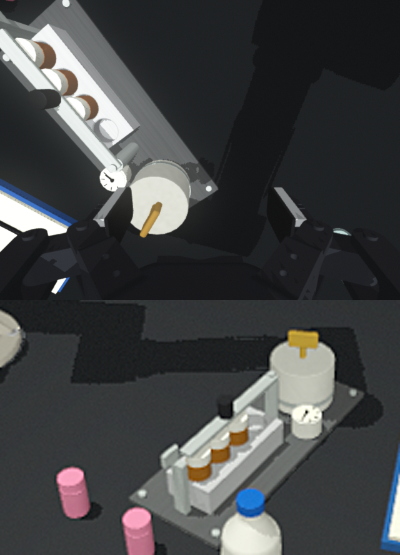

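```bash
python3 -c "
from plant import sign_off
print(sign_off())"
```

```text
the job is handed in; nothing more can be done
None
```

I handed the job in, though no verdict came back: all three amber vials stand home in bores 1 to 3, the bar is shut at its stop, the key is wound to its end stop (about 9.0 rad, by the tool's angle), and the gripper is open and clear of everything.

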